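Cap a baby food jar with the bench lever capper and shelve it on the turntable

ROBOT

A 7-joint arm with a two-finger parallel gripper is mounted at the origin on the work surface. World frame = base frame: x ahead of the robot, y to its left, z up, the work surface at z = 0. Lengths are in m, angles in rad, forces in N, time in s.
With the tool pointing down it reaches from about 0.4 to 0.85 m from the base axis. Payload 10.4 kg.
Tool frame: the origin (TCP) lies at the very end of the fingers, on their centre line; the grasp point (between the pads) lies 19 mm behind it (manip.grip_depth is the distance from the TCP to the grasp point, in m); z points along the fingers, x is the direction in which the jaws open and shut, and the axes are right-handed (so a half turn about z gives the same grasp; the last joint's range is limited). The gripper opens to 85 mm and grips with 20 to 120 N. Pads are 22 mm wide; open, the fingers measure 114 mm over their backs; the gripper's body (76 mm by 85 mm) begins 54 mm behind the grasp point. The pads swing forward as they close: fully open they stand 13 mm farther back than shut.
Start: joints at [-0.023, 0.332, -0.065, 1.46, 0.022, 1.35, -0.088], TCP at [0.625, 0, 0.231] pointing down, gripper open.
Joint ranges: [-2.6, 2.6], [-0.5, 2.12], [-1.47, 1.34], [0.16, 2.42], [-1.27, 4.41], [0.06, 2.06], [-2.6, 2.6]. Speed limits (rad/s): [2.22, 2.22, 2.79, 2.79, 3.14, 3.14, 3.14].

INTERFACE

Orientations are given as a unit quaternion [x, y, z, w].
In Python, from workcell import manip, cams gives the robot as it stands. The module is installed in compiled form; this text tells all that it offers.
- The arm moves only by the tool move_arm, never from a script. Its arguments are lists of equal length, an entry for each row: "claw": the opening, from 0 (shut) to 1 (fully open); "dp": the shift along the tool's x, y, z as a fraction of full scale, a list of three; "turn": the turn, a rotation vector about the tool's x, y, z as a fraction of full scale, a list of three. A call has 1 to 8 rows; each row shifts and turns the commanded pose from where the row before left it, along the tool's axes as they then stand; what a row does not reach is not made up. Full scale, the value 1, is 200 mm for a shift and 45 degrees for a turn. A row lasts 1/12 s, in which the tool goes at most 41.7 mm and 7.16 degrees, less where a joint would pass 70% of its speed; a pose out of reach is approached as far as the arm can. A call with a number of a shift or a turn outside -1 to 1 is refused whole. A call with a gripper value outside its range is refused whole. The fingers move at their own pace and stop on an object; "grip_force" is the grip in N (left out, the last holds). Time passes only in rows, so rows that do not move let the fingers close. It gives the time, the measured TCP pose, the force and the opening at its end, in the units of the state.
- manip.get_obs(): the state, without advancing time (a new reading comes with each control period).
- cams.camera(name): name is "scene" or "side" or "wrist"; returns the picture (420x560x3 uint8, red, green, blue); there is no depth.
- cams.camera_info(name): a dict with "fx", "fy", "cx", "cy" (pixels), "dist" ([k1, k2, p1, p2, k3] as OpenCV has them; the pictures are not rectified), "pose" (4x4, takes a point from camera to world coordinates); the wrist camera has in their place "tool_from_camera" (4x4, takes a point from camera to tool coordinates, whose origin is the TCP and whose axes are the tool frame's). Camera axes: x right, y down, z forward; pixel columns grow to the right and rows downward; lengths in m; the calibration is good to about 2 mm. A picture is of the moment at which its call begins: read the wrist's pose just before it. camera_info takes no time and is no camera call.
- manip.hand_in(): hands the job in, once; it reports no verdict.
The state is a dict: "clock": time; "joint_pos": joint angles; "joint_velocities": joint speeds; "tau": joint torques, N m; "position": TCP position; "ee_rot": TCP orientation; "ft_force": force on the tool from outside, world axes, zero at the start; "torque": the same for the moment, N m; "grip_width": opening from 0.0 (shut) to 1.0 (fully open).
Only numpy, scipy, OpenCV 4.12 (cv2) and the standard library are available. Lean on these libraries where they do the work, as an engineer would, in place of code of your own. Each camera call takes 0.05 s, during which the arm holds its last target.

TASK

Stand the filled jar whose cap is still standing proud against the V stop under the capper's ram and let go of it; then pull the capper's lever all the way down until the cap is pressed fully home, and ease it back up to its rest slowly, over two or three seconds, never letting it spring back. Then take the capped jar out and stand it in the clear part of the turntable's tray. Keep the jar upright all the time and do not shift or knock over the can, the muffin cup or the two jars on the tray.

Things in the scene. Friction and masses are not known exactly. Their poses are not given: they have to be found in the camera images.
- jar_mid (a point): The jar to cap: round filled glass baby food jar, about 215 g, the only jar on the liner. Straight body 60 mm across from 4 to 48 mm above its underside, then a 51 mm neck; white push-on cap 55 mm across, standing 5 mm proud: 75 mm high in all, 70 mm with the cap home. This point is on the jar's axis, 35 mm above its underside; z is up along the jar.
- cap (a joint): How far the cap has been pushed down on the jar, m: 0 = proud, 0.005 = fully home. It takes about 12 N straight down on the cap and stays where it is put.
- press_nest (a point): Bench capper (grey iron lever press fixed to the shelf): point on its base, 18 mm above the shelf, where the middle of the jar's underside belongs, under the ram. x points from the open front to the column, z up. Base 150 mm wide (y), from 105 mm before to 115 mm behind this point; column 66 mm behind. A V stop, two bars 10 mm high, just behind, touches a jar pushed home; front and sides are open.
- ram_pad (a point): Centre of the underside of the ram's flat round pad, 44 mm across, 12 mm thick. With the lever up it is 156 mm above press_nest, 81 mm above the proud cap of a jar standing there. The head above it is 66 mm wide (y), begins 195 mm above the base and reaches 35 mm before the ram's axis.
- lever_grip (a point): Middle of the lever's wooden cross grip: sleeve turning freely on its rod, 26 mm thick, 105 mm long, level along the capper's y, 160 mm to the ram's -y side. Free on all sides but its inner end, where the 16 mm round lever arm joins, 60 mm from here. At rest about 330 mm above the shelf; pulled, it swings down, lastly back towards the column, to about 81 mm, on a 190 mm radius about press_pivot.
- press_pivot (a point): Point on the lever's axis (level, along the capper's y), in the capper's middle plane, 30 mm behind the ram's axis, 256 mm above the shelf; same axes as press_nest. At lever angle a the grip's middle is at x = -0.19 cos(0.40 - a), y = -0.16, z = 0.19 sin(0.40 - a) m from here in these axes.
- press_lever (a joint): Lever angle, rad: 0 = up at rest, 1.57 = fully down on its stop. Geared to the ram, 55 mm per rad; the pad meets a proud cap at about 1.47 and has it home at about 1.56. Its spring drives it up: about 3 N at the grip near the top, 10 N near the bottom, 14 N while pressing the cap. Let go low, it flies back; let go within 0.15 rad of the top, it closes gently by itself.
- tray_middle (a point): Centre of the clear plastic turntable's round tray, on its floor (17 mm above the shelf). The tray is 250 mm across; its raised edge, 4 mm thick, stands 22 mm above its floor. It turns, stiffly, on its foot.
- tray_free (a point): Middle of the clear part of the tray's floor, 55 mm from tray_middle, on the side towards the robot. The sealed jar and the spice jar stand on the other half, about 120 mm from this point.
- sealed_jar: A like jar, already capped, on the far half of the tray: 60 mm wide, 70 mm high; origin at the centre of its underside. To be left.
- spice_jar: Small glass spice jar with black lid on the far half of the tray: 52 mm wide, 95 mm high; origin at the centre of its underside. To be left.
- can_mid (a point): Closed can of beans on the liner, 75 mm wide, 110 mm high; this point is at half its height. To be left.
- cup_mid (a point): Teal silicone muffin cup on the liner, 70 mm wide, 34 mm high; this point is at half its height. To be left.
There are look-alikes about, which are no part of the job. Leave any blue or pink look-alike of the part that bears jar_mid alone.

How it is judged:
On the way, in this order (a step that is already met when the one before it is completed fails the run):
1. the jar, its cap still proud, stands against the V stop under the ram, let go, with the lever up (horizontal distance between jar_mid and press_nest below 0.012 m and z of jar_mid in the frame of press_nest below 0.039 m and angle between jar_mid's own z axis and vertical below 0.12 rad and contact force between the fingers and jar below 0.3 N and value of joint cap below 0.002 m and value of joint press_lever below 0.3 rad), for 0.2 s.
2. the lever is fully down and the cap pressed home, the jar still in its place (horizontal distance between jar_mid and press_nest below 0.012 m and z of jar_mid in the frame of press_nest below 0.039 m and angle between jar_mid's own z axis and vertical below 0.12 rad and value of joint press_lever above 1.5 rad and value of joint cap above 0.0036 m), for 0.2 s.
3. the lever is back up at its rest, the jar still in its place (horizontal distance between jar_mid and press_nest below 0.012 m and z of jar_mid in the frame of press_nest below 0.039 m and angle between jar_mid's own z axis and vertical below 0.12 rad and value of joint press_lever below 0.1 rad), for 0.2 s.
At the end, for the whole second after the job is handed in: The jar stands upright (within 6 degrees) and still on the floor of the turntable's tray, inside its edge (axis within 88 mm of the tray's middle), its cap pressed home (at least 3.6 of 5 mm); the lever is up at its rest (within 0.1 rad) (horizontal distance between jar_mid and tray_middle below 0.088 m and z of jar_mid in the frame of tray_middle between 0.03 and 0.039 m and angle between jar_mid's own z axis and vertical below 0.1 rad and linear speed of jar below 0.03 m/s and value of joint cap above 0.0036 m and value of joint press_lever below 0.1 rad); the robot touches nothing.
It fails at once if the lever flies back up (faster than 2 rad/s, about 0.4 m/s at the grip) (velocity of joint press_lever below -2 rad/s).
It fails at once if the jar is tipped more than 26 degrees (angle between jar_mid's own z axis and vertical above 0.45 rad).
It fails at once if the can, the muffin cup or a jar on the tray is shifted by more than 40 mm or knocked over (distance of any of sealed_jar, spice_jar, can_mid, cup_mid from where it was at the start of the episode above 0.04 m or angle between any of sealed_jar, spice_jar, can_mid, cup_mid's own z axis and vertical above 0.5 rad).
It also fails if it takes over 72 s, if anything falls off the work surface, if the arm or the gripper's body presses on something with over 40 N, if the wrist force passes 120 N, or if a joint passes its speed limit or range.

## Working session

There is one attempt and no reset: what is moved stays moved. The work goes in short steps, Python scripts to look and compute and a tool call to move; the robot and the scene stay as the last step left them, time stands still between calls to the robot, and variables do not carry over. Pictures are saved under pics/ and viewed, and the job is handed in when it is done.

Besides the shell and the picture viewer there is one more tool, called after "Request:" as name(argument=value, ...) on one line, values as JSON. move_arm: Moves the arm, as the interface text tells. Shift numbers are shares of 200 mm and turn numbers shares of 45 degrees, none past 1 either way. Its arguments: {"type":"object","properties":{"claw":{"type":"array","items":{"type":"number"}},"dp":{"type":"array","items":{"type":"array","items":{"type":"number"}}},"turn":{"type":"array","items":{"type":"array","items":{"type":"number"}}},"grip_force":{"type":"number"}},"required":["claw","dp","turn"]}

```bash
mkdir -p pics; python3 - <<'E'
from workcell import manip,cams
import cv2
print(manip.get_obs()); print(manip.grip_depth)
for n in ["scene","side","wrist"]:
    i=cams.camera_info(n); print(n,i)
    cv2.imwrite(f"pics/{n}0.png",cams.camera(n)[:,:,::-1])
E
```

```text
{'clock': 0.0, 'joint_pos': array([-0.02262276,  0.33286714, -0.06471636,  1.46093187,  0.0216076 ,
        1.3498857 , -0.08848028]), 'joint_velocities': array([ 8.34812846e-05, -1.67375932e-03, -6.46772597e-04,  4.02647052e-04,
       -2.21404292e-04, -9.17536012e-04,  1.34143633e-03]), 'tau': array([ 4.98105128e-04, -6.25449800e+01,  4.97091911e-02, -3.91610491e+01,
        1.63588714e-02,  9.83294769e-03, -6.01235030e-06]), 'position': array([6.24633174e-01, 1.66899621e-05, 2.30523435e-01]), 'ee_rot': array([ 9.99999756e-01,  4.02083683e-05, -6.97279476e-04,  3.30940649e-05]), 'ft_force': array([0.01302941, 0.24923634, 0.07937629]), 'torque': array([-0.06058899, -0.00653513,  0.05634462]), 'grip_width': 1.000188130851446}
0.0187
scene {'fx': 487.5139365619455, 'fy': 487.5139365619455, 'cx': 287.5432987952776, 'cy': 204.0685759165747, 'dist': array([-0.16114048,  0.        ,  0.        ,  0.        ,  0.        ]), 'pose': array([[ 0.7487181 ,  0.4811179 , -0.45601181,  1.07706244],
       [ 0.66273268, -0.52836803,  0.53067186, -0.5540112 ],
       [ 0.01437367, -0.69953755, -0.7
[... 378 characters left out ...]
0.57823247,  0.57094597],
       [ 0.01359436, -0.67227058, -0.7401807 ,  0.90408182],
       [ 0.        ,  0.        ,  0.        ,  1.        ]])}
wrist {'fx': 355.222281129181, 'fy': 355.222281129181, 'cx': 284.68893792313895, 'cy': 210.67108579806995, 'dist': array([-0.06836855,  0.        ,  0.        ,  0.        ,  0.        ]), 'tool_from_camera': array([[ 9.99999743e-01,  1.84423278e-04,  6.92873877e-04,
        -4.33273091e-04],
       [-3.67569211e-04,  9.61570884e-01,  2.74556551e-01,
        -7.03282651e-02],
       [-6.15612728e-04, -2.74556735e-01,  9.61570705e-01,
        -1.41945881e-01],
       [ 0.00000000e+00,  0.00000000e+00,  0.00000000e+00,
         1.00000000e+00]])}
```

View pics/scene0.png

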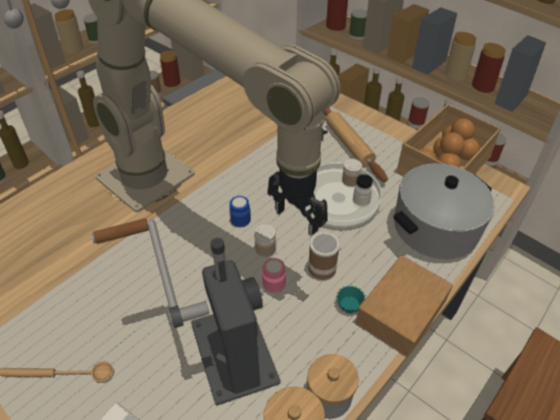

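View pics/side0.png

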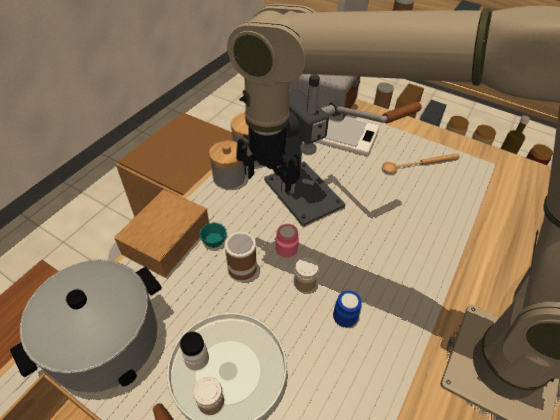

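View pics/wrist0.png

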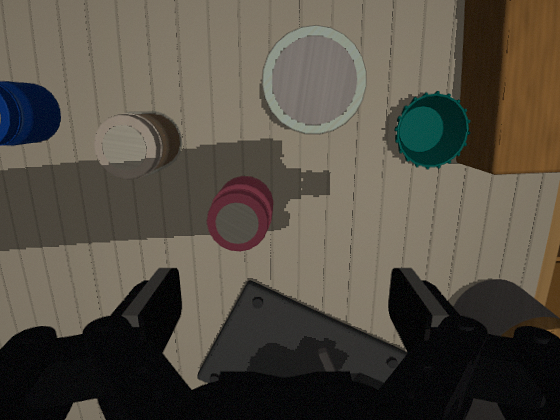

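The white-capped jar (scene 265,240; side 306,275; wrist 130,145) fits the description. The blue one (scene 240,211) and the pink one (scene 274,275) are the look-alikes. The capper base is at scene 235,350, the tray at scene 340,195 and side 228,370. I'll enlarge to measure.

```bash
cat > h.py <<'E'
import numpy as np,cv2
from workcell import manip,cams
from scipy.spatial.transform import Rotation as R
def cam(n,obs=None):
    i=cams.camera_info(n); K=np.array([[i['fx'],0,i['cx']],[0,i['fy'],i['cy']],[0,0,1]])
    if n=='wrist':
        o=obs or manip.get_obs(); T=np.eye(4);T[:3,:3]=R.from_quat(o['ee_rot']).as_matrix();T[:3,3]=o['position'];P=T@i['tool_from_camera']
    else:P=i['pose']
    return K,i['dist'],P
def ray(n,px,obs=None):
    K,d,P=cam(n,obs); u=cv2.undistortPoints(np.array([[px]],float),K,d)[0,0]
    return P[:3,3],P[:3,:3]@np.array([u[0],u[1],1.])
def onz(n,px,z,obs=None):
    o,d=ray(n,px,obs); return o+d*(z-o[2])/d[2]
def proj(n,pts,obs=None):
    K,d,P=cam(n,obs); Q=np.linalg.inv(P)
    return cv2.projectPoints(np.atleast_2d(np.array(pts,float)),cv2.Rodrigues(Q[:3,:3])[0],Q[:3,3],K,d)[0][:,0]
def tri(obs_list):
    A=np.zeros((3,3));b=np.zeros(3)
    for n,px in obs_list:
        o,d=ray(n,px);d=d/np.linalg.norm(d);M=np.eye(3)-np.outer(d,d);A+=M;b+=M@o
    x=np.linalg.solve(A,b); return x
def crop(src,x0,y0,w,h,s,out,draw=()):
    im=src.copy() if not isinstance(src,str) else cv2.imread(src)
    c=cv2.resize(im[y0:y0+h,x0:x0+w],None,fx=s,fy=s,interpolation=cv2.INTER_CUBIC)
    for p in draw: cv2.circle(c,(int((p[0]-x0)*s),int((p[1]-y0)*s)),3,(0,0,255),-1)
    cv2.imwrite(out,c)
E
python3 - <<'E'
from h import *
crop('pics/scene0.png',90,200,200,200,3,'pics/c1.png')
crop('pics/side0.png',200,60,240,200,3,'pics/c2.png')
crop('pics/side0.png',150,220,240,195,3,'pics/c3.png')
crop('pics/wrist0.png',80,80,260,195,3,'pics/c4.png')
E
```

```text
(no output)
```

View pics/c1.png

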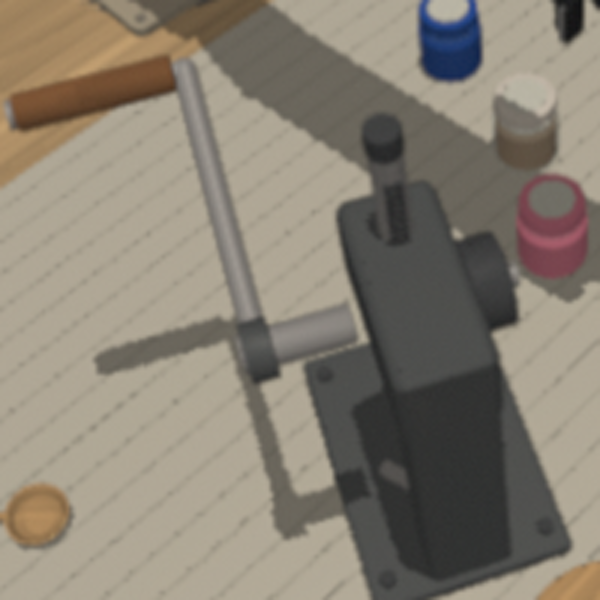

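View pics/c2.png

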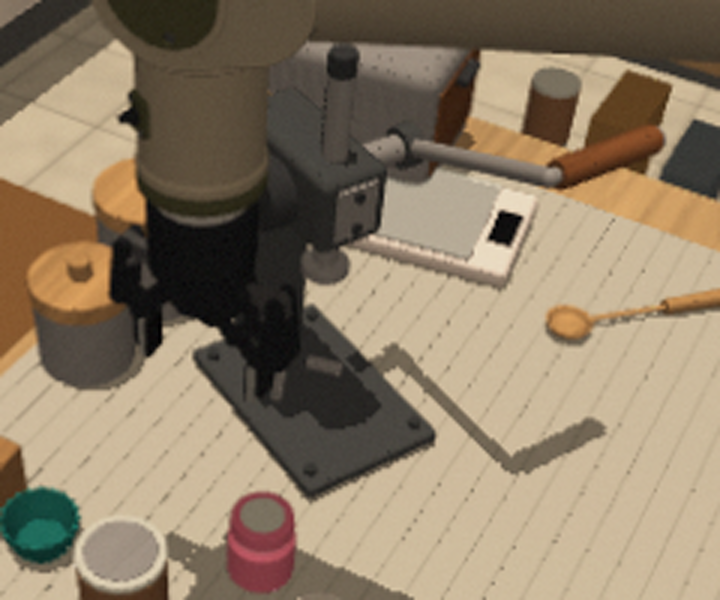

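View pics/c3.png

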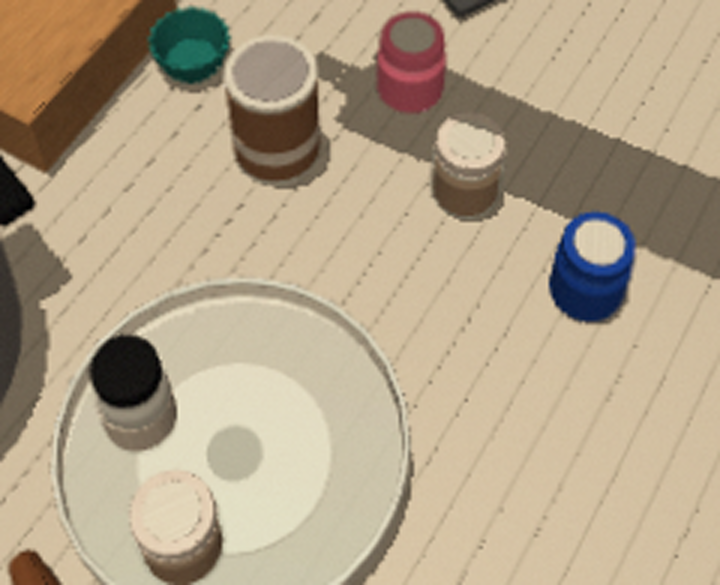

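View pics/c4.png

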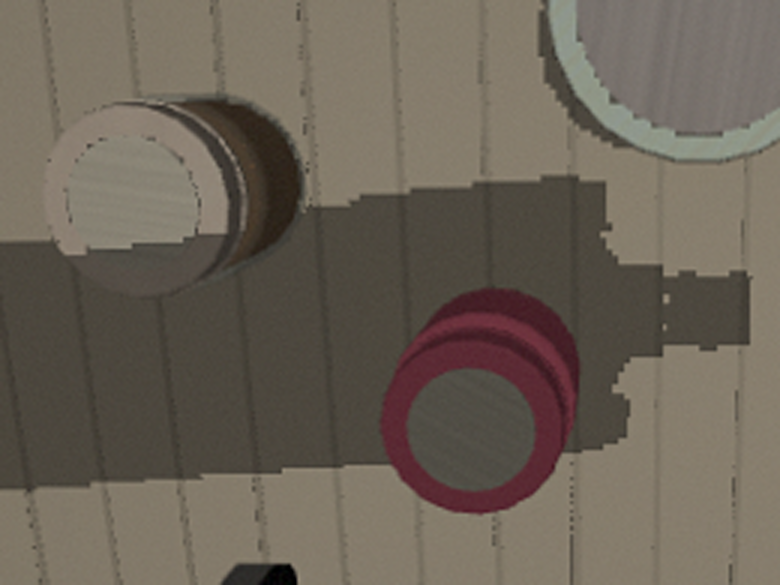

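```bash
python3 - <<'E'
from h import *
np.set_printoptions(precision=4,suppress=True)
for n,p in [('wrist',(126.5,145.7)),('side',(306,268)),('scene',(265.5,234))]: print('jar',n,onz(n,p,.075))
print(tri([('side',(306,268)),('scene',(265.5,234)),('wrist',(126.5,145.7))]))
for n,p in [('side',(304,224.5)),('side',(344.5,205)),('side',(265,178.3)),('wrist',(250,279)),('wrist',(198,377)),('scene',(191.7,322.7)),('scene',(280,382))]: print('base',n,onz(n,p,.018))
print('grip outer',tri([('scene',(95,237)),('side',(420,106))]),'inner',tri([('scene',(147.5,224)),('side',(386,117))]))
# tray rim ellipse side: crop3 extremes
pts=np.array([(56,450),(85,370),(140,308),(230,281),(320,305),(380,365),(408,440),(400,500)])/3+np.array([150,220])
w=np.array([onz('side',p,.039)[:2] for p in pts])
A=np.c_[2*w,np.ones(len(w))];s=np.linalg.lstsq(A,(w**2).sum(1),rcond=None)[0];print('tray',s[:2],np.sqrt(s[2]+s[:2]@s[:2]))
print('traycentre',onz('side',(150+234/3,220+453/3),.017))
for nm,p,z in [('sealed',(174/3+150,505/3+220),.087),('spice',(126/3+150,370/3+220),.112),('can',(271/3+150,72/3+220),.11),('pink',(416/3+150,36/3+220),.075),('cup',(190/3+150,42/3+220),.034),('blue',(598/3+150,243/3+220),.075)]: print(nm,onz('side',p,z))
E
```

```text
jar wrist [0.4912 0.0421 0.075 ]
jar side [0.488  0.0452 0.075 ]
jar scene [0.4967 0.0363 0.075 ]
[0.49   0.0412 0.0678]
base side [ 0.5783 -0.1146  0.018 ]
base side [ 0.5149 -0.2416  0.018 ]
base side [ 0.7688 -0.2127  0.018 ]
base wrist [ 0.5861 -0.1094  0.018 ]
base wrist [ 0.518  -0.2433  0.018 ]
base scene [ 0.5236 -0.2497  0.018 ]
base scene [ 0.778  -0.2189  0.018 ]
grip outer [ 0.4112 -0.3501  0.3304] inner [ 0.4635 -0.2595  0.332 ]
tray [0.5171 0.3286] 0.12230897507976186
traycentre [0.5163 0.3285 0.017 ]
sealed [0.5086 0.3957 0.087 ]
spice [0.582  0.3472 0.112 ]
can [0.6437 0.0902 0.11  ]
pink [ 0.5787 -0.0278  0.075 ]
cup [0.7601 0.055  0.034 ]
blue [0.3622 0.0718 0.075 ]
```

Request:
move_arm(claw=[1, 1, 1, 1, 1, 1, 1, 1], dp=[[0, 0, 0], [0, 0, 0], [0, 0, 0], [0, 0, 0], [0, 0, 0], [0, 0, 0], [0, 0, 0], [0, 0, 0]], turn=[[0, 0, 0.146], [0, 0, 0.146], [0, 0, 0.146], [0, 0, 0.146], [0, 0, 0.146], [0, 0, 0.146], [0, 0, 0.146], [0, 0, 0.146]], grip_force=40)

```text
clock: 0.82
position: [0.6248, 0.0, 0.231]
ee_rot: [0.895, -0.445, -0.0, 0.0]
ft_force: [-0.3, 0.5, -0.2]
grip_width: 0.999
```

Request:
move_arm(claw=[1, 1, 1, 1, 1, 1, 1, 1], dp=[[0, 0, -0.05], [0, 0, -0.05], [0, 0, 0], [0, 0, 0], [0, 0, 0], [0, 0, 0], [0, 0, 0], [0, 0, 0]], turn=[[0, 0, 0.146], [0, 0, 0.146], [0, 0, 0.146], [0, 0, 0.146], [0, 0, 0.146], [0, 0, 0.146], [0, 0, 0.146], [0, 0, 0.146]])

```text
clock: 1.48
position: [0.6248, 0.0, 0.251]
ee_rot: [-0.606, 0.796, 0.0, -0.0]
ft_force: [-0.3, -0.3, -0.3]
grip_width: 1.002
```

Request:
move_arm(claw=[1, 1, 1, 1, 1, 1, 1, 1], dp=[[0, 0, 0], [0, 0, 0], [0, 0, 0], [0, 0, 0], [0, 0, 0], [0, 0, 0], [0, 0, 0], [0, 0, 0]], turn=[[0.139, 0, 0], [0.139, 0, 0], [0.139, 0, 0], [0.139, 0, 0], [0.139, 0, 0], [0.139, 0, 0], [0.139, 0, 0], [0.139, 0, 0]])

```text
clock: 2.15
position: [0.6224, 0.0001, 0.2538]
ee_rot: [-0.567, 0.732, -0.299, 0.23]
ft_force: [-0.4, 0.7, -0.5]
grip_width: 1.0
```

```bash
cat >> h.py <<'E'
def pose():
    o=manip.get_obs(); return o['position'],R.from_quat(o['ee_rot']).as_matrix(),o
def to(target):
    p,M,o=pose(); v=M.T@(np.array(target)-p)/0.2; print('dp total (fractions)',v.round(3),'rows>=',np.ceil(np.linalg.norm(v)*200/40)); return v
def rot_to(yaw,pitch):
    a,b=np.radians([yaw,pitch]); z=np.array([np.cos(b)*np.cos(a),np.cos(b)*np.sin(a),-np.sin(b)]); x=np.array([np.sin(a),-np.cos(a),0]); y=np.cross(z,x)
    return np.c_[x,y,z]
def info():
    p,M,o=pose(); z=M[:,2]; print('p',p.round(4),'yaw',np.degrees(np.arctan2(z[1],z[0])).round(2),'pitch',np.degrees(-np.arcsin(z[2])).round(2),'xz',M[2,0].round(3),'j',o['joint_pos'].round(3),'F',o['ft_force'].round(2),'T',o['torque'].round(2),'g',round(o['grip_width'],4),'t',o['clock'])
E
python3 - <<'E'
from h import *
info()
p,M,o=pose()
pre=np.array([.491,.042,.034])+ M[:,2]*(.013-.12); print(pre); to(pre)
img=cams.camera('wrist');cv2.imwrite('pics/w1.png',img[:,:,::-1])
E
```

```text
p [6.224e-01 1.000e-04 2.538e-01] yaw -14.74 pitch 45.69 xz 0.003 j [-0.129 -0.11  -0.133  2.112  0.698  0.549 -2.585] F [-0.43  0.73 -0.51] T [0.17 0.77 0.05] g 1.0004 t 2.15
[0.41871675 0.06101039 0.11056851]
dp total (fractions) [-0.04   1.261 -0.23 ] rows>= 7.0
```

View pics/w1.png

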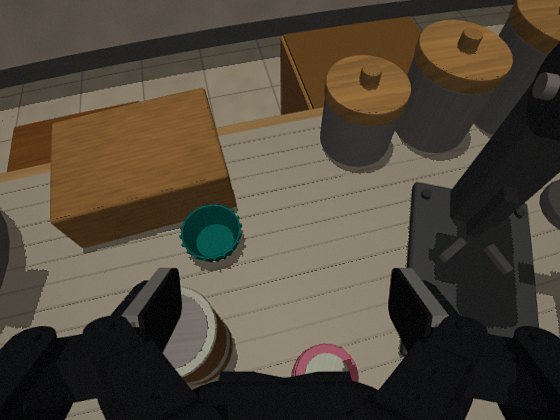

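Wrist view: V stop (470,255) on the capper's base, pink jar (325,365), can (180,340). My yaw sign was off and joint 7 reached its range; turning back to yaw +15.

```bash
python3 - <<'E'
from h import *
p,M,o=pose()
# world-yaw by +30 then pitch; decompose
Rt=rot_to(15,40)
rv=R.from_matrix(M.T@Rt).as_rotvec(degrees=True)/45; print(rv.round(3), np.linalg.norm(rv)*45/7.16)
pre=np.array([.491,.042,.034])+Rt[:,2]*(.013-.12); print(pre)
n=8
# straight-line to [0.50,0.03,.24] while rotating
tgt=np.array([.50,.03,.22]); 
for i in range(n):
    Mi=M@R.from_rotvec(rv*45*i/n,degrees=True).as_matrix()
    print((Mi.T@((tgt-p)/n)/.2).round(3).tolist(),(rv/n).round(3).tolist())
E
```

```text
[ 0.123 -0.487 -0.459] 4.275843126094735
[0.41182619 0.02078544 0.10277827]
[0.001, 0.073, -0.039] [0.015, -0.061, -0.057]
[-0.004, 0.072, -0.04] [0.015, -0.061, -0.057]
[-0.01, 0.071, -0.041] [0.015, -0.061, -0.057]
[-0.015, 0.07, -0.041] [0.015, -0.061, -0.057]
[-0.02, 0.069, -0.041] [0.015, -0.061, -0.057]
[-0.025, 0.067, -0.041] [0.015, -0.061, -0.057]
[-0.03, 0.066, -0.04] [0.015, -0.061, -0.057]
[-0.035, 0.064, -0.04] [0.015, -0.061, -0.057]
```

Request:
move_arm(claw=[1, 1, 1, 1, 1, 1, 1, 1], dp=[[0, 0.073, -0.039], [-0.004, 0.072, -0.04], [-0.01, 0.071, -0.041], [-0.015, 0.07, -0.041], [-0.02, 0.069, -0.041], [-0.025, 0.067, -0.041], [-0.03, 0.066, -0.04], [-0.035, 0.064, -0.04]], turn=[[0.015, -0.061, -0.057], [0.015, -0.061, -0.057], [0.015, -0.061, -0.057], [0.015, -0.061, -0.057], [0.015, -0.061, -0.057], [0.015, -0.061, -0.057], [0.015, -0.061, -0.057], [0.015, -0.061, -0.057]])

```text
clock: 2.87
position: [0.52, 0.0232, 0.2291]
ee_rot: [0.694, -0.598, 0.257, -0.307]
ft_force: [-0.4, -0.2, 0.2]
grip_width: 1.001
```

```bash
python3 - <<'E'
from h import *
info()
p,M,o=pose()
print((R.from_matrix(M.T@rot_to(15,40)).as_rotvec(degrees=True)/45).round(3))
pre=np.array([.491,.042,.034])+M[:,2]*(.013-.11); print(pre);to(pre)
E
```

```text
p [0.52   0.0232 0.2291] yaw 9.26 pitch 42.78 xz -0.01 j [-0.165 -0.407  0.05   2.415 -0.057  0.31  -1.488] F [-0.45 -0.2   0.23] T [-0.17  0.83  0.03] g 1.0008 t 2.8667
[ 0.061 -0.096 -0.102]
[0.42073715 0.03055001 0.09988649]
dp total (fractions) [-0.105  0.804  0.083] rows>= 5.0
```

```bash
cat > kin.py <<'E'
import numpy as np
from scipy.spatial.transform import Rotation as R
from scipy.optimize import least_squares
D=[([-0.02262276,0.33286714,-0.06471636,1.46093187,0.0216076,1.3498857,-0.08848028],[.624633,0,.230523],[0.9999998,0,-.0006973,0]),
([-0.129,-0.11,-0.133,2.112,0.698,0.549,-2.585],[.6224,.0001,.2538],[-0.567,0.732,-0.299,0.23]),
([-0.165,-0.407,0.05,2.415,-0.057,0.31,-1.488],[.52,.0232,.2291],[0.694,-0.598,0.257,-0.307])]
def mat(ax,a): return R.from_euler(ax,a).as_matrix()
def fk(q,P,sg):
    z0,L1,L2,L3,a1,a2,a3,o7=P
    M=np.eye(3);p=np.zeros(3)
    M=M@mat('z',sg[0]*q[0]); p=p+M@[0,0,z0]
    M=M@mat('y',q[1]); M=M@mat('z',sg[1]*q[2]); p=p+M@[a1,0,L1]
    M=M@mat('y',q[3]); p=p+M@[a2,0,0]; M=M@mat('z',sg[2]*q[4]); p=p+M@[0,0,L2]
    M=M@mat('y',q[5]); p=p+M@[a3,0,0]; M=M@mat('z',sg[3]*q[6]+o7); p=p+M@[0,0,L3]
    return p,M
def fit(D):
    best=None
    import itertools
    for sg in itertools.product([1,-1],repeat=4):
      for o7 in (0,np.pi/2,-np.pi/2,np.pi):
        def f(P):
            r=[]
            for q,p,qt in D:
                pp,M=fk(q,P,sg); r+=list((pp-p)*5); r+=list(R.from_matrix(M.T@R.from_quat(qt).as_matrix()).as_rotvec())
            return np.array(r+list(.001*np.array(P[4:7])))
        s=least_squares(f,[.25,.45,.49,.34,0,0,0,o7])
        if best is None or s.cost<best[0]: best=(s.cost,sg,s.x,f(s.x))
    return best
if __name__=='__main__':
    b=fit(D); np.set_printoptions(precision=4,suppress=True); print(b)
E
python3 kin.py
```

```text
(np.float64(0.050710237009358755), (-1, -1, -1, -1), array([-0.3125,  0.4629,  0.3134,  0.1361,  0.2907, -0.4174,  0.2085,
       -3.142 ]), array([-0.0534,  0.1807,  0.0092,  0.0001, -0.    ,  0.0005,  0.1017,
        0.0731, -0.0034,  0.0001, -0.0003,  0.0005, -0.1052,  0.1975,
       -0.0058, -0.0004, -0.0011, -0.0009,  0.0003, -0.0004,  0.0002]))
```

```bash
cat > kin.py <<'E'
import numpy as np, json
from scipy.spatial.transform import Rotation as R
from scipy.optimize import least_squares
D=[([-0.02262276,0.33286714,-0.06471636,1.46093187,0.0216076,1.3498857,-0.08848028],[.624633,0,.230523]),
([-0.129,-0.11,-0.133,2.112,0.698,0.549,-2.585],[.6224,.0001,.2538]),
([-0.165,-0.407,0.05,2.415,-0.057,0.31,-1.488],[.52,.0232,.2291])]
def mat(ax,a): return R.from_euler(ax,a).as_matrix()
def frames(q):
    M0=mat('z',-q[0]);M1=M0@mat('y',q[1]);M2=M1@mat('z',-q[2]);M3=M2@mat('y',q[3]);M4=M3@mat('z',-q[4]);M5=M4@mat('y',q[5]);M6=M5@mat('z',-q[6]+np.pi)
    return M0,M1,M2,M3,M4,M5,M6
# offsets: M0:(x,y,z) M2:(x,y,z) M4:(x,y,z) M5/6:(x,y in M5),(z)
def lin(q):
    M=frames(q); return np.hstack([M[0],M[2],M[4],M[5]])
def fit(D,prior=np.array([0,0,.258,0,0,.45,0,0,.49,0,0,.345]),lam=.02):
    A=np.vstack([lin(q) for q,p in D]);b=np.concatenate([p for q,p in D])
    x=np.linalg.lstsq(np.vstack([A,lam*np.eye(12)]),np.concatenate([b,lam*prior]),rcond=None)[0]
    return x,(A@x-b)
def fk(q,x): return lin(q)@x,frames(q)[6]
LO=np.array([-2.6,-.5,-1.47,.16,-1.27,.06,-2.6]);HI=np.array([2.6,2.12,1.34,2.42,4.41,2.06,2.6])
def ik(p,M,x,q0,lam=.02):
    def f(q):
        a,B=fk(q,x); return np.concatenate([(a-p)*5,R.from_matrix(B.T@M).as_rotvec(),lam*(q-q0)])
    s=least_squares(f,np.clip(q0,LO+.03,HI-.03),bounds=(LO+.02,HI-.02)); r=f(s.x); return s.x,np.linalg.norm(r[:3])/5,np.linalg.norm(r[3:6])
if __name__=='__main__':
    np.set_printoptions(precision=4,suppress=True)
    x,r=fit(D); print(x.reshape(4,3)); print(r)
E
python3 kin.py
```

```text
[[ 0.0031 -0.0233  0.2566]
 [-0.0005 -0.0222  0.449 ]
 [-0.0002  0.0001  0.4874]
 [ 0.0001  0.0001  0.3429]]
[-0.  0. -0.  0.  0.  0.  0. -0. -0.]
```

```bash
python3 - <<'E'
from kin import *
from h import rot_to,info,pose
np.set_printoptions(precision=2,suppress=True)
x,_=fit(D)
q0=pose()[2]['joint_pos']
starts=[q0,np.array([0,.3,0,1.5,0,1.3,-1.6]),np.array([.5,.3,.5,1.8,.8,1,-2]),np.array([-.5,.3,-.5,1.8,-.8,1,-1]),np.array([-.5,.3,0,1.8,1.5,1,-1]),np.array([-.5,.3,0,1.8,3,1,1])]
def tryp(nm,c,h,yaw,p):
    M=rot_to(yaw,p); best=None
    for s in starts:
        for l in (.02,.001):
            q,e,o=ik(np.array([c[0],c[1],h])+.013*M[:,2],M,x,s,l)
            if e<.004 and o<.02:
                m=np.min(np.minimum(q-LO,HI-q)); 
                if best is None or m>best[0]: best=(m,q)
    if best: print(nm,yaw,p,best[0].round(2),best[1])
nest=(.640,-.228)
tryp('nest',nest,.052,-27.5,40)
for p in (40,50):
    for yaw in range(-90,91,15): tryp('pick',(.491,.042),.034,yaw,p)
    for yaw in range(-75,106,15): tryp('tray',(.47,.299),.052,yaw,p)
E
```

```text
nest -27.5 40 0.19 [-0.43  0.45  0.65  2.23  2.95  0.28  1.36]
pick -90 40 0.49 [-0.15  0.71 -0.58  1.81  0.95  1.57  1.96]
pick -75 40 0.45 [-0.22  0.6  -0.53  1.97  1.05  1.42  2.05]
pick -60 40 0.29 [-0.3   0.49 -0.46  2.13  1.16  1.24  2.12]
pick -45 40 0.12 [-0.41  0.37 -0.34  2.3   1.31  1.05  2.15]
pick -30 40 0.02 [ 0.27  0.47 -0.99  2.4   1.68  1.15  2.22]
pick 45 40 0.07 [ 1.55  0.93 -1.37  2.35  0.48  0.19 -0.76]
pick 60 40 0.03 [ 0.6   0.4  -0.28  2.25 -1.24  0.8   0.86]
pick 75 40 0.34 [ 0.78  0.53 -0.49  2.08 -0.86  0.89  0.74]
pick 90 40 0.51 [ 0.78  0.64 -0.54  1.91 -0.61  1.04  0.69]
tray -75 40 0.23 [-0.48  0.91 -0.76  1.5   1.01  1.83  1.93]
tray -60 40 0.37 [-0.51  0.8  -0.73  1.67  1.1   1.69  2.04]
tray -45 40 0.46 [-0.54  0.69 -0.69  1.84  1.19  1.52  2.14]
tray -30 40 0.38 [-0.57  0.56 -0.64  2.01  1.28  1.32  2.22]
tray -15 40 0.24 [-0.63  0.43 -0.54  2.18  1.41  1.08  2.28]
tray 0 40 0.09 [-0.72  0.31 -0.36  2.33  1.62  0.83  2.29]
tray 15 40 0.02 [ 0.06  0.41 -1.03  2.4   1.99  0.82  2.41]
tray 45 40 0.02 [ 0.67  0.54 -1.24  2.4   2.66  0.31  2.58]
tray 60 
[... 922 characters left out ...]
  0.74 -0.82  1.71  1.04  1.57  2.1 ]
tray -45 50 0.36 [-0.39  0.64 -0.8   1.85  1.11  1.41  2.24]
tray -30 50 0.22 [-0.4   0.52 -0.75  2.    1.18  1.21  2.38]
tray -15 50 0.09 [-0.43  0.38 -0.65  2.13  1.25  0.97  2.51]
tray 0 50 0.04 [-2.09  0.65  1.3   2.32 -0.31  0.19 -2.27]
tray 15 50 0.02 [-1.91  0.34  1.14  2.4   1.54  0.08  2.58]
tray 30 50 0.02 [-0.78  0.13  0.06  2.4   2.19  0.14  2.36]
tray 45 50 0.06 [-0.29  0.16 -0.28  2.36  4.21  0.12  0.7 ]
tray 60 50 0.12 [ 0.76  0.6  -1.3   2.25  0.8   0.18 -1.59]
tray 75 50 0.27 [ 0.72  0.61 -1.19  2.15 -0.07  0.33 -0.47]
tray 90 50 0.39 [ 0.57  0.59 -0.99  2.03 -0.34  0.57 -0.  ]
tray 105 50 0.52 [ 0.36  0.58 -0.75  1.9  -0.44  0.81  0.27]
```

Request:
move_arm(claw=[1, 1, 1, 1, 1, 1, 1, 1], dp=[[0, 0, -0.03], [0, 0, -0.03], [0, 0, 0], [0, 0, 0], [0, 0, 0], [0, 0, 0], [0, 0, 0], [0, 0, 0]], turn=[[-0.131, 0, 0], [-0.131, 0, 0], [-0.131, 0, 0], [-0.131, 0, 0], [-0.131, 0, 0], [-0.131, 0, 0], [-0.131, 0, 0], [-0.131, 0, 0]])

```text
clock: 3.53
position: [0.5119, 0.0188, 0.2368]
ee_rot: [0.756, -0.654, -0.004, 0.0]
ft_force: [0.9, -0.6, -0.1]
grip_width: 0.998
```

Request:
move_arm(claw=[1, 1, 1, 1, 1, 1, 1, 1], dp=[[0, 0, 0], [0, 0, 0], [0, 0, 0], [0, 0, 0], [0, 0, 0], [0, 0, 0], [0, 0, 0], [0, 0, 0]], turn=[[0, 0, -0.153], [0, 0, -0.153], [0, 0, -0.153], [0, 0, -0.153], [0, 0, -0.153], [0, 0, -0.153], [0, 0, -0.153], [0, 0, -0.153]])

```text
clock: 4.2
position: [0.5116, 0.0188, 0.2359]
ee_rot: [0.974, -0.227, -0.002, -0.003]
ft_force: [0.1, -0.4, -0.4]
grip_width: 0.999
```

Request:
move_arm(claw=[1, 1, 1, 1, 1, 1, 1, 1], dp=[[0, 0, 0], [0, 0, 0], [0, 0, 0], [0, 0, 0], [0, 0, 0], [0, 0, 0], [0, 0, 0], [0, 0, 0]], turn=[[0, 0, -0.153], [0, 0, -0.153], [0, 0, -0.153], [0, 0, -0.153], [0, 0, -0.153], [0, 0, -0.153], [0, 0, -0.153], [0, 0, -0.153]])

```text
clock: 4.87
position: [0.5115, 0.0189, 0.236]
ee_rot: [0.969, 0.249, -0.001, -0.003]
ft_force: [0.0, -0.0, -0.2]
grip_width: 0.998
```

```bash
sed -i 's/x=np.array(\[np.sin(a),-np.cos(a),0\])/x=np.array([-np.sin(a),np.cos(a),0])/' h.py; python3 - <<'E'
from h import *
import kin
info()
p,M,o=pose()
x,_=kin.fit(kin.D); a,B=kin.fk(o['joint_pos'],x); print('model err',a-p)
Rt=rot_to(-60,40); rv=R.from_matrix(M.T@Rt).as_rotvec(degrees=True)/45; print(rv.round(3))
tgt=np.array([.491,.042,.034])+Rt[:,2]*(.013-.11); print(tgt)
cv2.imwrite('pics/w2.png',cams.camera('wrist')[:,:,::-1])
E
```

```text
p [0.5115 0.0189 0.236 ] yaw 118.63 pitch 89.59 xz 0.0 j [-0.077  0.086 -0.048  1.745 -0.003  1.313  0.379] F [ 0.03 -0.02 -0.24] T [ 0.03  0.   -0.  ] g 0.9983 t 4.8667
model err [-7.95685821e-05  6.58787031e-05 -1.37171376e-05]
[-1.12   0.011 -0.025]
[0.45384684 0.10635115 0.0963504 ]
```

View pics/w2.png

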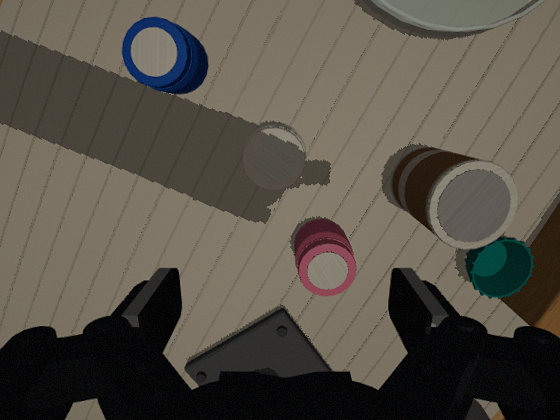

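Jar cap here at about (274,156), seen nearly from straight above; blue (155,50) and pink (327,270) are clear of it.

```bash
python3 - <<'E'
from h import *
print(onz('wrist',(274,156),.075))
crop('pics/w2.png',200,90,160,140,4,'pics/c5.png')
p,M,o=pose()
Rt=rot_to(-60,40); rv=np.array([-1.12,.011,-.025]); n=8
tgt=np.array([.44,.13,.16])
for i in range(n):
    Mi=M@R.from_rotvec(rv*45*i/n,degrees=True).as_matrix()
    print((Mi.T@((tgt-p)/n)/.2).round(3).tolist())
E
```

```text
[0.48744234 0.04353908 0.075     ]
[-0.005, -0.082, 0.048]
[-0.005, -0.087, 0.039]
[-0.005, -0.091, 0.029]
[-0.004, -0.093, 0.019]
[-0.004, -0.095, 0.008]
[-0.004, -0.095, -0.002]
[-0.004, -0.094, -0.012]
[-0.003, -0.092, -0.023]
```

View pics/c5.png

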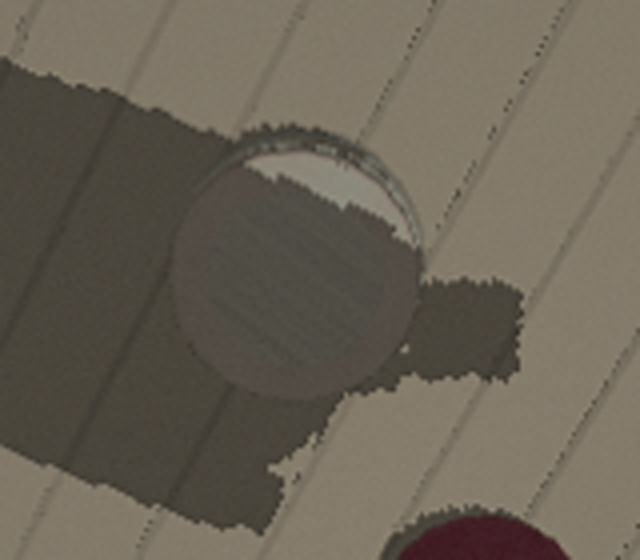

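Request:
move_arm(claw=[1, 1, 1, 1, 1, 1, 1, 1], dp=[[-0.005, -0.082, 0.048], [-0.005, -0.087, 0.039], [-0.005, -0.091, 0.029], [-0.004, -0.093, 0.019], [-0.004, -0.095, 0.008], [-0.004, -0.095, -0.002], [-0.004, -0.094, -0.012], [-0.003, -0.092, -0.023]], turn=[[-0.14, 0.001, -0.003], [-0.14, 0.001, -0.003], [-0.14, 0.001, -0.003], [-0.14, 0.001, -0.003], [-0.14, 0.001, -0.003], [-0.14, 0.001, -0.003], [-0.14, 0.001, -0.003], [-0.14, 0.001, -0.003]])

```text
clock: 5.58
position: [0.4414, 0.1321, 0.1606]
ee_rot: [0.875, 0.23, 0.11, 0.411]
ft_force: [1.2, 0.5, -1.6]
grip_width: 1.001
```

```bash
python3 - <<'E'
from h import *
info(); p,M,o=pose()
print((R.from_matrix(M.T@rot_to(-60,40)).as_rotvec(degrees=True)/45).round(3))
print(proj('wrist',[[.489,.042,.075],[.489,.042,0]]))
cv2.imwrite('pics/w3.png',cams.camera('wrist')[:,:,::-1]);cv2.imwrite('pics/s3.png',cams.camera('scene')[:,:,::-1])
Rt=rot_to(-60,40)
to(np.array([.489,.042,.034])+Rt[:,2]*(.013-.09))
E
```

```text
p [0.4414 0.1321 0.1606] yaw -60.27 pitch 39.64 xz 0.005 j [-0.576  0.255 -0.416  2.028  0.855  1.475 -0.85 ] F [ 1.22  0.53 -1.61] T [ 0.69  0.38 -0.  ] g 1.0011 t 5.5833
[ 0.008  0.005 -0.012]
[[280.44094166 199.98915477]
 [280.36128778 123.73584305]]
dp total (fractions) [-0.007 -0.127  0.407] rows>= 3.0
```

View pics/w3.png

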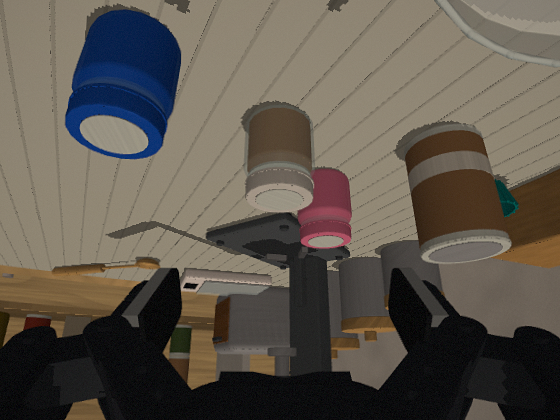

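View pics/s3.png

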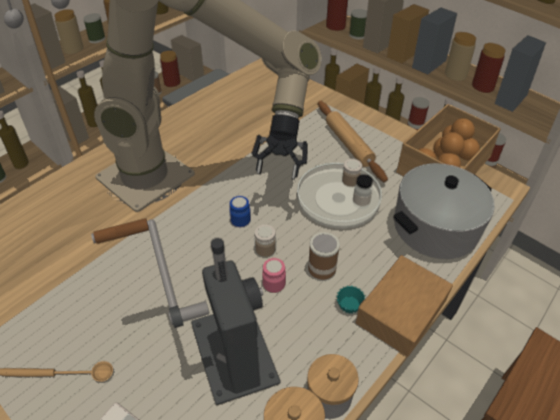

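Cap in the wrist view at (279,198), predicted (280,200): agrees. Going in.

Request:
move_arm(claw=[1, 1, 1, 1, 1], dp=[[-0.002, -0.032, 0.08], [-0.002, -0.032, 0.08], [-0.002, -0.032, 0.08], [-0.001, -0.031, 0.08], [0, 0, 0.087]], turn=[[0.002, 0.001, -0.003], [0.002, 0.001, -0.003], [0.002, 0.001, -0.003], [0.002, 0.001, -0.003], [0, 0, 0]])

```text
clock: 6.1
position: [0.4629, 0.0897, 0.0869]
ee_rot: [0.877, 0.236, 0.106, 0.406]
ft_force: [-0.2, -0.0, -0.7]
grip_width: 0.996
```

```bash
python3 - <<'E'
from h import *
info(); p,M,o=pose()
cv2.imwrite('pics/w4.png',cams.camera('wrist')[:,:,::-1])
to(np.array([.489,.042,.034])+M[:,2]*(.013))
print(proj('wrist',[[.489,.042,.075]]))
E
```

```text
p [0.4629 0.0897 0.0869] yaw -60.39 pitch 40.36 xz -0.006 j [-0.527  0.348 -0.363  2.102  0.951  1.32  -0.918] F [-0.19 -0.01 -0.71] T [ 0.71  0.45 -0.03] g 0.9961 t 6.1
dp total (fractions) [ 0.005 -0.032  0.427] rows>= 3.0
[[285.97593429 279.35480739]]
```

View pics/w4.png

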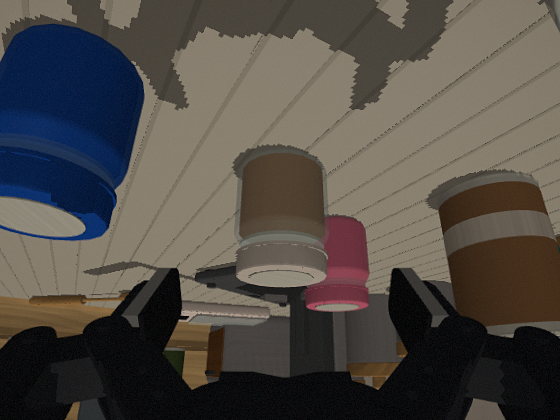

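Request:
move_arm(claw=[1, 1, 1, 1, 1, 1, 1], dp=[[-0.002, -0.01, 0.09], [-0.002, -0.01, 0.09], [0, -0.01, 0.09], [0, 0, 0.08], [0, 0, 0.05], [0, 0, 0.03], [0, 0, 0]], turn=[[0, 0, 0], [0, 0, 0], [0, 0, 0], [0, 0, 0], [0, 0, 0], [0, 0, 0], [0, 0, 0]])

```text
clock: 6.73
position: [0.4928, 0.0348, 0.0276]
ee_rot: [0.876, 0.236, 0.105, 0.407]
ft_force: [-0.0, 0.4, 0.6]
grip_width: 0.998
```

```bash
python3 - <<'E'
from h import *
info()
p,M,o=pose();to(np.array([.489,.042,.034])+M[:,2]*(.013))
cv2.imwrite('pics/w5.png',cams.camera('wrist')[:,:,::-1])
crop(cams.camera('side')[:,:,::-1],180,180,240,180,3,'pics/s5.png')
E
```

```text
p [0.4928 0.0348 0.0276] yaw -60.43 pitch 40.25 xz -0.007 j [-0.463  0.45  -0.287  2.141  1.091  1.182 -0.985] F [-0.03  0.37  0.56] T [ 0.74  0.4  -0.02] g 0.9984 t 6.7333
dp total (fractions) [ 0.001 -0.002  0.013] rows>= 1.0
```

View pics/w5.png

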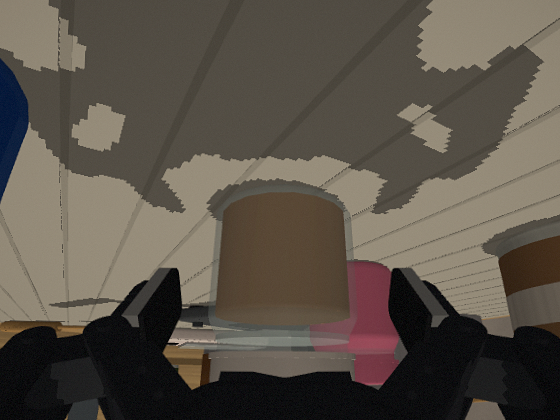

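View pics/s5.png

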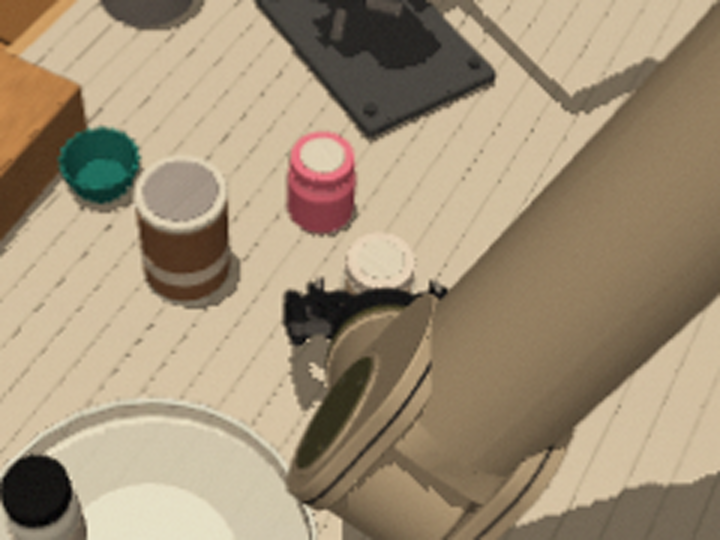

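Request:
move_arm(claw=[0, 0, 0, 0, 0, 0, 0, 0], dp=[[0, 0, 0], [0, 0, 0], [0, 0, 0], [0, 0, 0], [0, 0, 0], [0, 0, 0], [0, 0, 0], [0, 0, 0]], turn=[[0, 0, 0], [0, 0, 0], [0, 0, 0], [0, 0, 0], [0, 0, 0], [0, 0, 0], [0, 0, 0], [0, 0, 0]], grip_force=40)

```text
clock: 7.5
position: [0.4929, 0.0366, 0.0284]
ee_rot: [0.876, 0.237, 0.107, 0.407]
ft_force: [-2.7, 1.3, 5.4]
grip_width: 0.687
```

```bash
python3 - <<'E'
from h import *
info()
p,M,o=pose(); print('up in tool', (M.T@[0,0,1]/.2*.02).round(3))
cv2.imwrite('pics/w6.png',cams.camera('wrist')[:,:,::-1])
E
```

```text
p [0.4929 0.0366 0.0284] yaw -60.18 pitch 40.25 xz -0.006 j [-0.464  0.448 -0.29   2.141  1.091  1.183 -0.984] F [-2.65  1.27  5.44] T [ 0.13  0.3  -0.23] g 0.6869 t 7.5
up in tool [-0.001  0.076 -0.065]
```

View pics/w6.png

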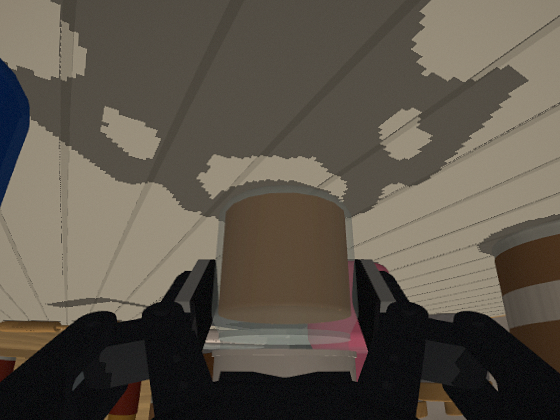

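Request:
move_arm(claw=[0, 0, 0, 0, 0, 0, 0], dp=[[0, 0.02, -0.017], [0, 0.04, -0.034], [0, 0.07, -0.06], [0, 0.1, -0.085], [0, 0.1, -0.085], [0, 0.1, -0.085], [0, 0.07, -0.06]], turn=[[0, 0, 0], [0, 0, 0], [0, 0, 0], [0, 0, 0], [0, 0, 0], [0, 0, 0], [0, 0, 0]])

```text
clock: 8.13
position: [0.4934, 0.0368, 0.1619]
ee_rot: [0.876, 0.237, 0.107, 0.407]
ft_force: [0.7, -0.2, -1.3]
grip_width: 0.68
```

```bash
python3 - <<'E'
from h import *
info()
p,M,o=pose()
cv2.imwrite('pics/w7.png',cams.camera('wrist')[:,:,::-1])
crop(cams.camera('side')[:,:,::-1],200,120,240,180,3,'pics/s7.png')
Rt=rot_to(-27.5,40); rv=R.from_matrix(M.T@Rt).as_rotvec(degrees=True)/45; print(rv.round(3))
nest=np.array([.64,-.228,.018]);ux=np.array([np.cos(np.radians(27.5)),-np.sin(np.radians(27.5)),0])
off=M.T@(np.array([.489,.042,.034+.115])-p)
tgt=nest-.13*ux+[0,0,.11]+Rt[:,2]*.012; print(tgt)
n=8
for i in range(n):
    Mi=M@R.from_rotvec(rv*45*i/n,degrees=True).as_matrix()
    print((Mi.T@((tgt-p)/n)/.2).round(3).tolist())
import kin
x,_=kin.fit(kin.D)
for t in (tgt, nest+[0,0,.034]+Rt[:,2]*.012): print(kin.ik(t,Rt,x,o['joint_pos'],.002))
E
```

```text
p [0.4934 0.0368 0.1619] yaw -60.18 pitch 40.29 xz -0.005 j [-0.426  0.182 -0.323  2.096  0.939  1.31  -0.693] F [ 0.71 -0.2  -1.29] T [1.   0.51 0.06] g 0.6797 t 8.1333
[-0.008  0.555 -0.459]
[ 0.53284247 -0.17221732  0.12028655]
[-0.044, 0.061, 0.113]
[-0.053, 0.059, 0.11]
[-0.061, 0.056, 0.107]
[-0.07, 0.053, 0.103]
[-0.077, 0.05, 0.1]
[-0.085, 0.046, 0.095]
[-0.092, 0.042, 0.09]
[-0.098, 0.038, 0.085]
(array([ 1.51374879,  0.04134642, -1.45      ,  2.4       ,  1.82081117,
        0.35502154, -0.51417133]), np.float64(0.0013805455621265198), np.float64(0.010181248656982457))
(array([ 0.4185849 ,  0.38796193, -0.28613785,  2.18793453,  2.28339254,
        0.42720057, -0.89003134]), np.float64(1.478440929099106e-06), np.float64(2.7135650250832776e-05))
```

View pics/w7.png

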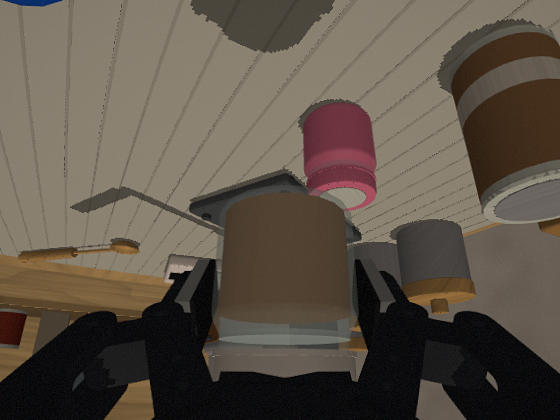

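View pics/s7.png

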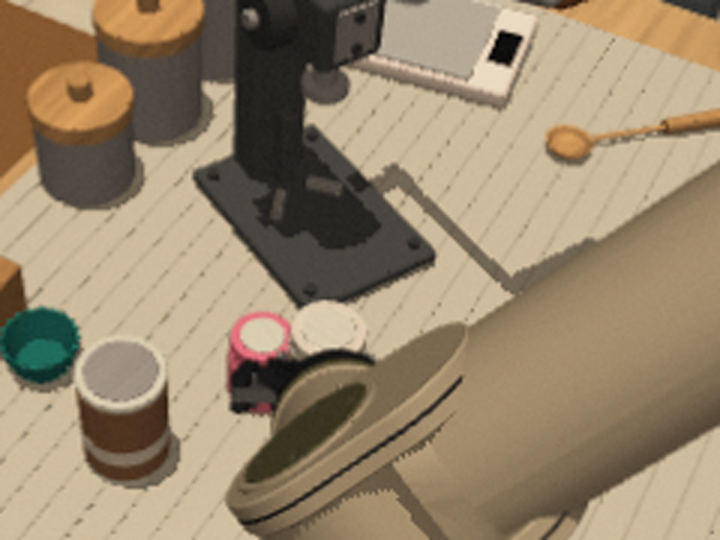

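```bash
python3 - <<'E'
from h import *
import kin
np.set_printoptions(precision=2,suppress=True)
x,_=kin.fit(kin.D); p,M,o=pose(); q0=o['joint_pos']
nest=np.array([.64,-.228,.018]);ux=np.array([.887,-.462,0])
for yaw in (-50,-45,-40,-35,-27.5):
    Rt=rot_to(yaw,40); d=np.array([np.cos(np.radians(yaw)),np.sin(np.radians(yaw)),0]); q=q0
    for back in (.14,.10,.06,.03,0):
        for dr in ('u','d'):
            t=nest-back*(ux if dr=='u' else d)+[0,0,.038]+Rt[:,2]*.012
            best=max((kin.ik(t,Rt,x,s,l) for s in (q0,np.array([.42,.39,-.28,2.19,2.28,.43,-.89]),np.array([-.4,.4,-.2,2.1,1.4,1,-1])) for l in (.02,.002)),key=lambda r:(-round(r[1],3),np.min(np.minimum(r[0]-kin.LO,kin.HI-r[0]))))
            print(yaw,back,dr,best[0],round(best[1]*1e3,2),np.min(np.minimum(best[0]-kin.LO,kin.HI-best[0])).round(2))
E
```

```text
-50 0.14 u [ 0.23  0.28 -0.46  2.36  1.6   0.85 -0.85] 0.0 0.06
-50 0.14 d [ 0.17  0.35 -0.5   2.26  1.53  0.94 -0.82] 0.0 0.16
-50 0.1 u [ 0.25  0.33 -0.42  2.28  1.63  0.83 -0.8 ] 0.0 0.14
-50 0.1 d [ 0.21  0.38 -0.45  2.21  1.58  0.88 -0.78] 0.0 0.21
-50 0.06 u [ 0.26  0.38 -0.39  2.2   1.65  0.8  -0.75] 0.0 0.22
-50 0.06 d [ 0.24  0.41 -0.41  2.16  1.62  0.84 -0.74] 0.0 0.26
-50 0.03 u [ 0.28  0.42 -0.37  2.13  1.66  0.78 -0.71] 0.0 0.29
-50 0.03 d [ 0.27  0.43 -0.38  2.11  1.64  0.8  -0.71] 0.0 0.31
-50 0 u [ 0.29  0.46 -0.35  2.07  1.65  0.77 -0.67] 0.0 0.35
-50 0 d [ 0.29  0.46 -0.35  2.07  1.65  0.77 -0.67] 0.0 0.35
-45 0.14 u [ 0.25  0.25 -0.44  2.4   1.7   0.78 -0.86] 0.0 0.02
-45 0.14 d [ 0.2   0.3  -0.48  2.33  1.63  0.84 -0.83] 0.0 0.09
-45 0.1 u [ 0.26  0.3  -0.4   2.32  1.73  0.75 -0.81] 0.0 0.1
-45 0.1 d [ 0.23  0.34 -0.43  2.27  1.68  0.8  -0.79] 0.0 0.15
-45 0.06 u [ 0.28  0.35 -0.36  2.24  1.75  0.72 -0.77] 0.0 0.18
-45 0.06 d [ 0.26  0.37 -0.38  2.21  1.72  0.75 -0.75] 0.0 0.21
-45 0.03 u [ 0.29  0.39 -0.34  2.17  1.75  0.7  -0.73] 0.0 0.25
-45 0.03 d [ 0.28  0.4 
[... 1385 characters left out ...]
.39 -0.27  2.16  2.01  0.52 -0.77] 0.0 0.26
-27.5 0.14 u [ 1.36  0.72 -1.45  2.4   2.    0.95 -0.34] 9.14 0.02
-27.5 0.14 d [ 1.37  0.72 -1.45  2.4   2.    0.95 -0.34] 9.13 0.02
-27.5 0.1 u [ 0.65  0.27 -0.61  2.4   2.23  0.54 -0.89] 0.01 0.02
-27.5 0.1 d [ 0.65  0.27 -0.61  2.4   2.23  0.54 -0.89] 0.0 0.02
-27.5 0.06 u [ 0.41  0.29 -0.32  2.32  2.28  0.47 -0.95] 0.01 0.1
-27.5 0.06 d [ 0.41  0.29 -0.32  2.32  2.28  0.47 -0.95] 0.01 0.1
-27.5 0.03 u [ 0.42  0.33 -0.3   2.26  2.28  0.44 -0.91] 0.0 0.16
-27.5 0.03 d [ 0.42  0.33 -0.3   2.26  2.28  0.44 -0.91] 0.0 0.16
-27.5 0 u [ 0.4   0.38 -0.27  2.19  2.26  0.42 -0.87] 0.15 0.23
-27.5 0 d [ 0.4   0.38 -0.27  2.19  2.26  0.42 -0.87] 0.15 0.23
```

```bash
python3 - <<'E'
from h import *
p,M,o=pose()
Rt=rot_to(-50,40); rv=R.from_matrix(M.T@Rt).as_rotvec(degrees=True)/45; print(rv.round(3),(rv/8).round(4))
nest=np.array([.64,-.228,.018]);d=np.array([.643,-.766,0])
tgt=nest-.10*d+[0,0,.085+.034]+Rt[:,2]*.012; print(tgt)
n=8
for i in range(n):
    Mi=M@R.from_rotvec(rv*45*i/n,degrees=True).as_matrix()
    print((Mi.T@((tgt-p)/n)/.2).round(3).tolist())
E
```

```text
[-0.006  0.17  -0.14 ] [-0.0008  0.0212 -0.0176]
[ 0.58160885 -0.15844189  0.12928655]
[-0.014, 0.07, 0.115]
[-0.017, 0.07, 0.115]
[-0.02, 0.07, 0.115]
[-0.023, 0.069, 0.114]
[-0.026, 0.069, 0.114]
[-0.028, 0.068, 0.114]
[-0.031, 0.068, 0.113]
[-0.034, 0.067, 0.113]
```

Request:
move_arm(claw=[0, 0, 0, 0, 0, 0, 0, 0], dp=[[-0.014, 0.07, 0.115], [-0.017, 0.07, 0.115], [-0.02, 0.07, 0.115], [-0.023, 0.069, 0.114], [-0.026, 0.069, 0.114], [-0.028, 0.068, 0.114], [-0.031, 0.068, 0.113], [-0.034, 0.067, 0.113]], turn=[[0, 0.021, -0.018], [0, 0.021, -0.018], [0, 0.021, -0.018], [0, 0.021, -0.018], [0, 0.021, -0.018], [0, 0.021, -0.018], [0, 0.021, -0.018], [0, 0.021, -0.018]])

```text
clock: 8.9
position: [0.58, -0.1604, 0.1242]
ee_rot: [0.852, 0.313, 0.14, 0.395]
ft_force: [0.9, 0.5, -1.2]
grip_width: 0.679
```

```bash
python3 - <<'E'
from h import *
info()
p,M,o=pose()
print((R.from_matrix(M.T@rot_to(-50,40)).as_rotvec(degrees=True)/45).round(3))
cv2.imwrite('pics/w8.png',cams.camera('wrist')[:,:,::-1])
cv2.imwrite('pics/sc8.png',cams.camera('scene')[:,:,::-1])
crop(cams.camera('side')[:,:,::-1],180,60,240,200,3,'pics/s8.png')
E
```

```text
p [ 0.58   -0.1604  0.1242] yaw -50.35 pitch 40.42 xz -0.009 j [-0.13   0.169 -0.081  2.209  1.303  0.788 -0.5  ] F [ 0.94  0.47 -1.21] T [0.83 0.66 0.02] g 0.6795 t 8.9
[-0.009  0.006  0.011]
```

View pics/w8.png

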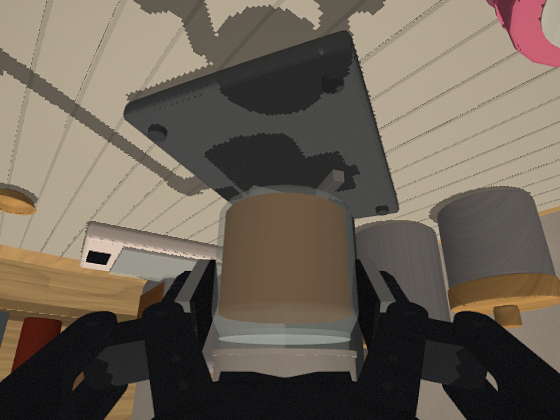

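View pics/s8.png

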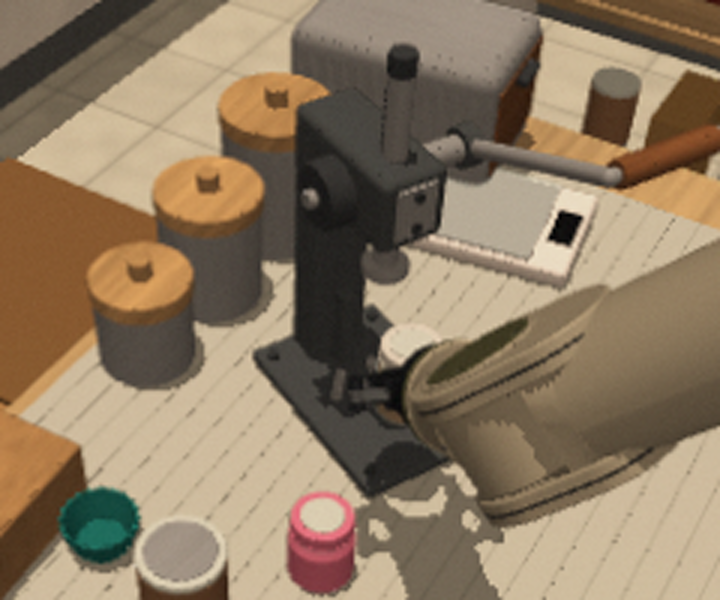

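View pics/sc8.png

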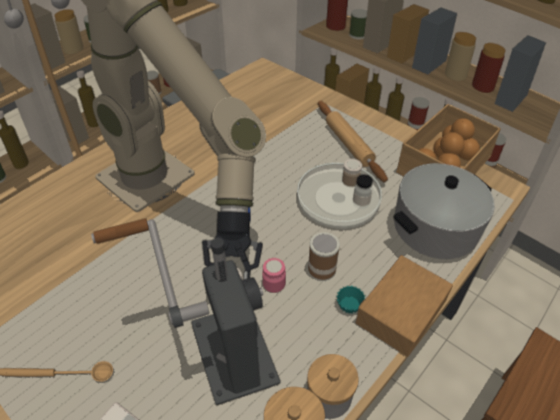

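```bash
python3 - <<'E'
from h import *
np.set_printoptions(precision=4,suppress=True)
for n,px in [('wrist',(126,104)),('wrist',(349,31)),('wrist',(398,213)),('side',(304,225)),('side',(265,178))]: print(n,onz(n,px,.018))
print('pad',onz('side',(309,149),.174))
print('pad scale: nest', )
print('jar cap',onz('side',(317,174.3),.171))
p,M,o=pose(); print('grip axis pt', p-.012*M[:,2])
crop('pics/w8.png',100,10,330,230,2.4,'pics/c8.png')
E
```

```text
wrist [ 0.5111 -0.2314  0.018 ]
wrist [ 0.5753 -0.112   0.018 ]
wrist [ 0.7719 -0.2183  0.018 ]
side [ 0.5774 -0.113   0.018 ]
side [ 0.7695 -0.2138  0.018 ]
pad [ 0.6407 -0.2354  0.174 ]
pad scale: nest
jar cap [ 0.5768 -0.161   0.171 ]
grip axis pt [ 0.5732 -0.1549  0.1318]
```

View pics/c8.png

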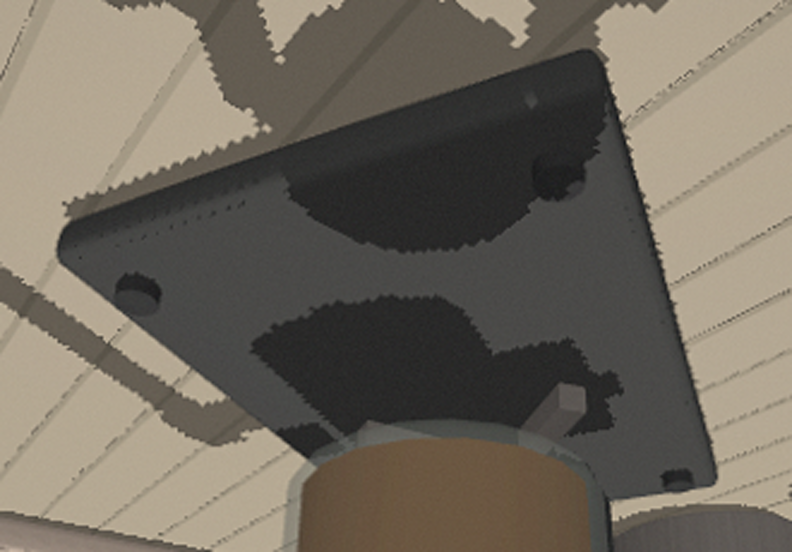

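```bash
python3 - <<'E'
from h import *
p,M,o=pose()
a=np.array([.590,-.175,.060]); b=np.array([.631,-.229,.050])
Rt=rot_to(-50,40)
print((Rt.T@(a-p)/.2).round(3),(Rt.T@(b-a)/.2).round(3))
E
```

```text
[ 0.    -0.19   0.271] [-0.017  0.179  0.292]
```

Request:
move_arm(claw=[0, 0, 0, 0, 0, 0, 0, 0], dp=[[0, -0.047, 0.068], [0, -0.047, 0.068], [0, -0.047, 0.068], [0, -0.047, 0.068], [-0.004, 0.045, 0.073], [-0.004, 0.045, 0.073], [-0.004, 0.045, 0.073], [-0.004, 0.045, 0.073]], turn=[[-0.002, 0.002, 0.003], [-0.002, 0.002, 0.003], [-0.002, 0.001, 0.003], [-0.002, 0.001, 0.002], [0, 0, 0], [0, 0, 0], [0, 0, 0], [0, 0, 0]])

```text
clock: 9.72
position: [0.6339, -0.2285, 0.0523]
ee_rot: [0.852, 0.309, 0.145, 0.397]
ft_force: [0.2, -0.2, -1.1]
grip_width: 0.681
```

```bash
python3 - <<'E'
from h import *
info()
cv2.imwrite('pics/w9.png',cams.camera('wrist')[:,:,::-1])
crop(cams.camera('side')[:,:,::-1],230,80,200,160,4,'pics/s9.png')
E
```

```text
p [ 0.6339 -0.2285  0.0523] yaw -50.0 pitch 39.93 xz 0.002 j [-0.051  0.406  0.012  2.113  1.58   0.648 -0.71 ] F [ 0.24 -0.23 -1.1 ] T [ 0.84  0.68 -0.02] g 0.6812 t 9.7167
```

View pics/w9.png

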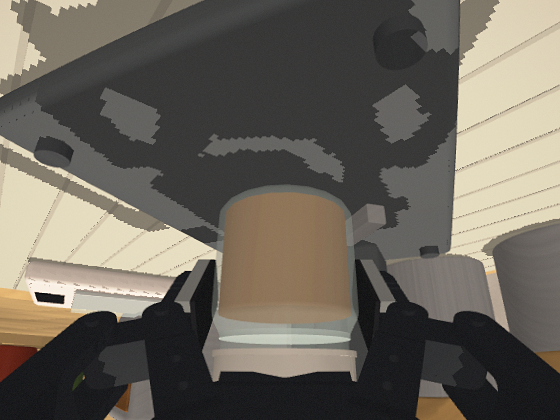

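View pics/s9.png

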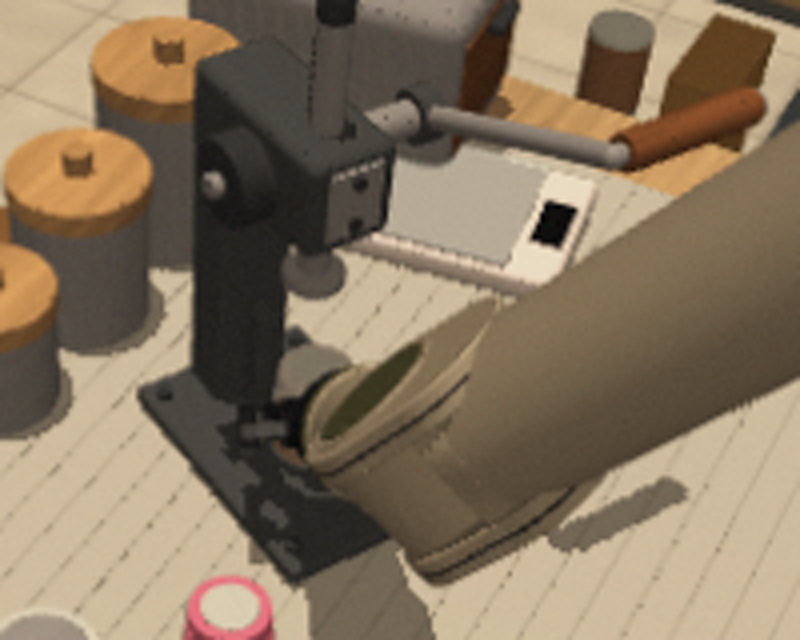

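Request:
move_arm(claw=[0, 0, 0], dp=[[0, -0.009, 0.007], [0, -0.009, 0.007], [0, -0.004, 0.003]], turn=[[0, 0, 0], [0, 0, 0], [0, 0, 0]])

```text
clock: 10.07
position: [0.6328, -0.2267, 0.0466]
ee_rot: [0.852, 0.309, 0.145, 0.398]
ft_force: [-1.1, -0.3, 7.3]
grip_width: 0.678
```

Request:
move_arm(claw=[0, 0], dp=[[0, -0.004, 0.003], [0, 0, 0]], turn=[[0, 0, 0], [0, 0, 0]])

```text
clock: 10.23
position: [0.6329, -0.2268, 0.0465]
ee_rot: [0.851, 0.309, 0.145, 0.398]
ft_force: [-4.5, 0.8, 9.5]
grip_width: 0.683
```

Request:
move_arm(claw=[0, 0, 0, 0], dp=[[0, 0.004, -0.003], [0.008, 0.012, 0.014], [0.008, 0.012, 0.014], [0, 0, 0]], turn=[[0, 0, 0], [0, 0, 0], [0, 0, 0], [0, 0, 0]])

```text
clock: 10.57
position: [0.6404, -0.2301, 0.0467]
ee_rot: [0.852, 0.309, 0.145, 0.397]
ft_force: [1.0, -0.7, 4.1]
grip_width: 0.678
```

Request:
move_arm(claw=[0, 0], dp=[[0.008, 0.012, 0.014], [0, 0, 0]], turn=[[0, 0, 0], [0, 0, 0]])

```text
clock: 10.73
position: [0.6438, -0.2319, 0.0466]
ee_rot: [0.852, 0.309, 0.145, 0.397]
ft_force: [0.6, 0.3, 5.1]
grip_width: 0.68
```

Request:
move_arm(claw=[0, 0], dp=[[0.006, 0.009, 0.011], [0, 0, 0]], turn=[[0, 0, 0], [0, 0, 0]])

```text
clock: 10.9
position: [0.6456, -0.2331, 0.0465]
ee_rot: [0.852, 0.309, 0.145, 0.397]
ft_force: [-14.0, 7.4, 15.5]
grip_width: 0.679
```

```bash
python3 - <<'E'
from h import *
info()
cv2.imwrite('pics/w10.png',cams.camera('wrist')[:,:,::-1])
crop(cams.camera('side')[:,:,::-1],250,90,120,100,6,'pics/s10.png')
E
```

```text
p [ 0.6456 -0.2331  0.0465] yaw -50.03 pitch 39.95 xz 0.001 j [-0.044  0.436  0.017  2.084  1.587  0.64  -0.71 ] F [-13.97   7.44  15.53] T [-0.19  0.77 -0.85] g 0.6786 t 10.9
```

View pics/w10.png

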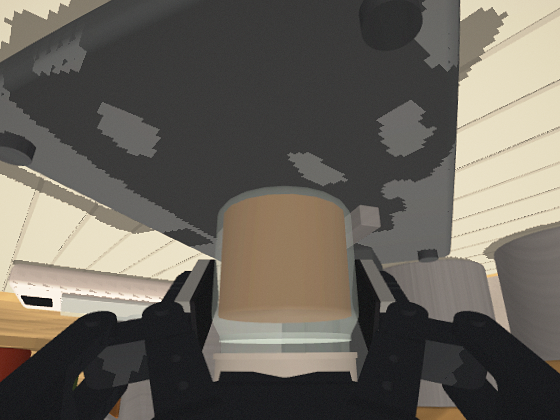

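View pics/s10.png

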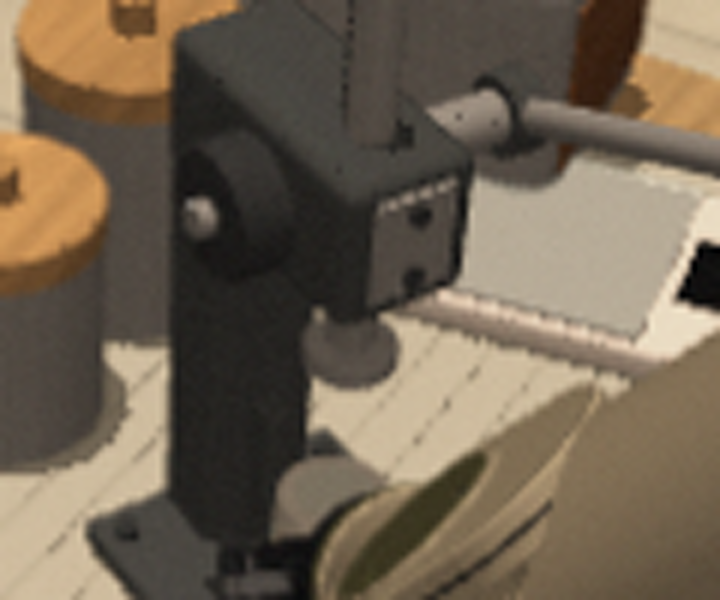

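Request:
move_arm(claw=[0, 0], dp=[[-0.004, -0.001, -0.009], [0, 0, 0]], turn=[[0, 0, 0], [0, 0, 0]])

```text
clock: 11.17
position: [0.6437, -0.2321, 0.0464]
ee_rot: [0.852, 0.31, 0.145, 0.396]
ft_force: [-1.4, 1.3, 0.9]
grip_width: 0.679
```

Request:
move_arm(claw=[1, 1, 1, 1, 1, 1, 1], dp=[[0, 0, 0], [0, 0, 0], [0, 0, 0], [0, 0, 0], [0, 0, 0], [0, 0, 0], [0, 0, 0]], turn=[[0, 0, 0], [0, 0, 0], [0, 0, 0], [0, 0, 0], [0, 0, 0], [0, 0, 0], [0, 0, 0]])

```text
clock: 11.75
position: [0.6443, -0.2328, 0.0469]
ee_rot: [0.852, 0.309, 0.145, 0.397]
ft_force: [-0.2, -0.1, 0.1]
grip_width: 1.002
```

```bash
python3 - <<'E'
from h import *
info()
cv2.imwrite('pics/w11.png',cams.camera('wrist')[:,:,::-1])
crop(cams.camera('side')[:,:,::-1],250,90,120,100,6,'pics/s11.png')
E
```

```text
p [ 0.6443 -0.2328  0.0469] yaw -50.02 pitch 39.99 xz 0.001 j [-0.045  0.433  0.017  2.087  1.586  0.639 -0.709] F [-0.18 -0.09  0.11] T [0.61 0.5  0.01] g 1.0017 t 11.75
```

View pics/w11.png

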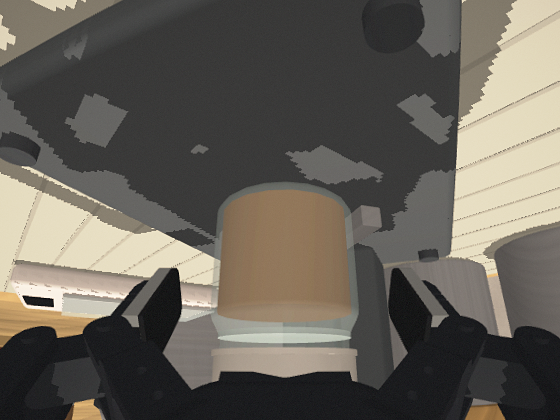

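View pics/s11.png

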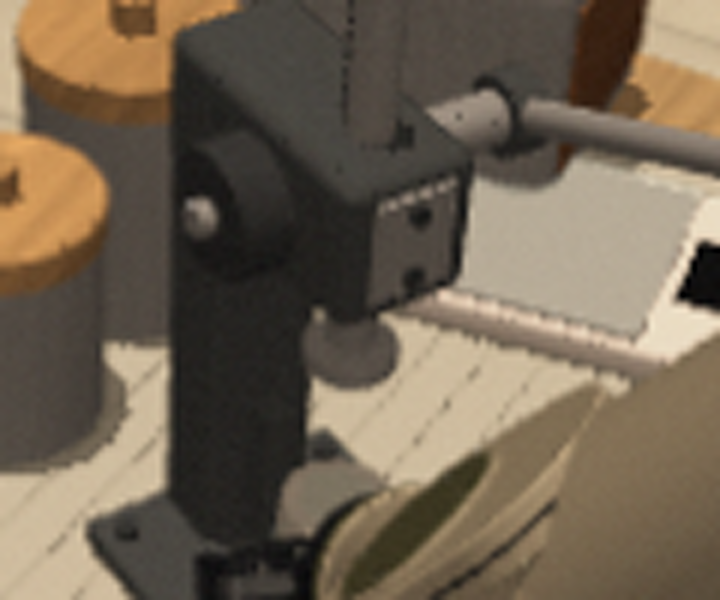

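Request:
move_arm(claw=[1, 1, 1, 1, 1, 1], dp=[[0, 0, -0.04], [0, 0, -0.09], [0, 0, -0.11], [0, 0, -0.13], [0, 0, -0.13], [0, 0, -0.13]], turn=[[0, 0, 0], [0, 0, 0], [0, 0, 0], [0, 0, 0], [0, 0, 0], [0, 0, 0]])

```text
clock: 12.35
position: [0.5811, -0.1579, 0.1287]
ee_rot: [0.852, 0.309, 0.145, 0.397]
ft_force: [-0.4, -0.4, 0.5]
grip_width: 0.998
```

```bash
python3 - <<'E'
from h import *
info()
cv2.imwrite('pics/w12.png',cams.camera('wrist')[:,:,::-1])
im=cams.camera('side')[:,:,::-1]
crop(im,250,90,120,100,6,'pics/s12.png')
E
```

```text
p [ 0.5811 -0.1579  0.1287] yaw -50.02 pitch 40.02 xz 0.001 j [-0.137  0.162 -0.082  2.209  1.304  0.793 -0.511] F [-0.41 -0.38  0.52] T [0.65 0.51 0.05] g 0.9981 t 12.35
```

View pics/w12.png

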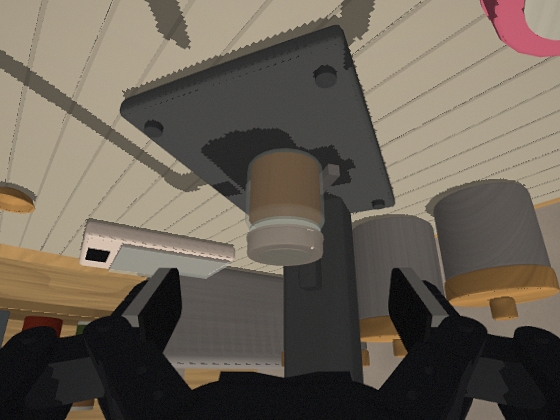

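View pics/s12.png

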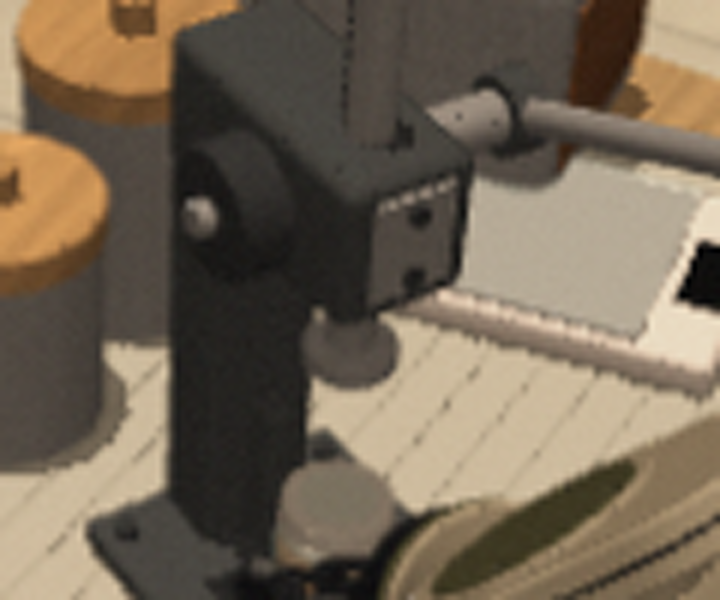

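```bash
python3 - <<'E'
from h import *
print('jar',onz('side',(306.3,171.7),.093),'pad',onz('side',(308.3,149),.174))
print('wrist cap', onz('wrist',(285,247),.093))
print(proj('side',[[.640,-.229,.174],[.640,-.229,.093]]))
# lever plan
q=np.radians(27.5);ux=np.array([np.cos(q),-np.sin(q),0]);uy=np.array([np.sin(q),np.cos(q),0]);Z=np.array([0,0,1])
nest=np.array([.640,-.2285,.018]);piv=nest+.03*ux; piv[2]=.256
g=piv-.19*np.cos(.4)*ux-.16*uy+.19*np.sin(.4)*Z; print('grip',g,'scene',proj('scene',[g,g-.05*uy,g+.05*uy]),'side',proj('side',[g,g-.05*uy,g+.05*uy]))
import kin; x,_=kin.fit(kin.D); p,M,o=pose()
for yaw in (-27.5,152.5):
  a=np.radians(yaw); X=np.array([np.cos(a),np.sin(a),0]); Mt=np.c_[X,np.cross([0,0,-1],X),[0,0,-1]]
  for al in (0,.8,1.57):
    gp=piv-.19*np.cos(.4-al)*ux-.17*uy+.19*np.sin(.4-al)*Z
    r=kin.ik(gp-[0,0,.013],Mt,x,np.array([-.5,.3,-.1,1.5,0,1.3,.5]),.02);print(yaw,al,gp,r[0].round(2),r[1:])
E
```

```text
jar [ 0.64130212 -0.2321333   0.093     ] pad [ 0.64234923 -0.23441239  0.174     ]
wrist cap [ 0.63046498 -0.21215969  0.093     ]
[[308.10449381 150.38416412]
 [306.17017483 172.49929145]]
grip [ 0.43750224 -0.30346745  0.32998949] scene [[120.83540677 229.93704543]
 [ 95.41688693 236.52355589]
 [146.07088587 223.41793529]] side [[401.95696623 112.48935714]
 [417.1131874  106.74923614]
 [386.14453008 118.49133637]]
-27.5 0 [ 0.43288476 -0.31233756  0.32998949] [ 0.1   0.09  0.48  1.59 -0.04  1.48  0.1 ] (np.float64(1.0590569262860717e-05), np.float64(0.00016717823726504922))
-27.5 0.8 [ 0.43288476 -0.31233756  0.18201051] [ 0.11  0.18  0.48  1.81 -0.09  1.17  0.14] (np.float64(1.793678538197987e-05), np.float64(0.00022898651926696353))
-27.5 1.57 [ 0.52235999 -0.35891542  0.08105739] [ 0.22  0.51  0.41  1.63 -0.22  1.05  0.21] (np.float64(1.74430536595172e-05), np.float64(0.0001812878765860123))
152.5 0 [ 0.43288476 -0.31233756  0.32998949] [-1.22 -0.48  1.32  1.67  0.58  1.59  2.58] (np.float64(0.014069395538119676), np.float64(0.20128323677474408))
152.5 0.8 [ 0.43288476 -0.31233756  0.18201051] [ 1.56  0.67 -1.45  1.71  0.71  1.44  2.58] (np.float64(0.007554914844824406), np.float64(0.09623371704603789))
152.5 1.57 [ 0.52235999 -0.35891542  0.08105739] [ 1.4   1.02 -1.41  1.56  1.01  1.44  2.58] (np.float64(0.0002772460417574036), np.float64(0.0040995160431091865))
```

```bash
cat >> h.py <<'E'
def seg(p,M,tgt,rv,n):
    for i in range(n):
        Mi=M@R.from_rotvec(np.array(rv)*45*i/n,degrees=True).as_matrix()
        print((Mi.T@((np.array(tgt)-p)/n)/.2).round(3).tolist(),end=', ')
    print('| turn/row',(np.array(rv)/n).round(4)); return M@R.from_rotvec(np.array(rv)*45,degrees=True).as_matrix()
def down(yaw):
    a=np.radians(yaw); X=np.array([np.cos(a),np.sin(a),0]); return np.c_[X,np.cross([0,0,-1],X),[0,0,-1]]
E
python3 - <<'E'
from h import *
import kin; x,_=kin.fit(kin.D)
p,M,o=pose()
rv=R.from_matrix(M.T@down(40)).as_rotvec(degrees=True)/45;print(rv)
t1=np.array([.47,-.13,.33]);M1=seg(p,M,t1,rv,8)
rv=R.from_matrix(M1.T@down(-27.5)).as_rotvec(degrees=True)/45;print(rv)
seg(t1,M1,[.433,-.312,.41],rv,10)
print(kin.ik([.433,-.312,.42],down(-27.5),x,np.array([0.1,.1,.48,1.6,0,1.5,.1]),.01))
print(kin.ik(t1,M1,x,o['joint_pos'],.01))
E
```

```text
[ 1.11300480e+00 -6.67682764e-03  2.65358782e-04]
[-0.043, 0.059, -0.124], [-0.043, 0.045, -0.13], [-0.043, 0.03, -0.134], [-0.043, 0.016, -0.136], [-0.043, 0.001, -0.137], [-0.043, -0.014, -0.137], [-0.043, -0.029, -0.134], [-0.043, -0.044, -0.13], | turn/row [ 0.1391 -0.0008  0.    ]
[-1.56415596e-16  1.19232824e-16  1.50000000e+00]
[-0.073, 0.058, -0.04], [-0.065, 0.066, -0.04], [-0.057, 0.073, -0.04], [-0.048, 0.079, -0.04], [-0.038, 0.085, -0.04], [-0.028, 0.088, -0.04], [-0.018, 0.091, -0.04], [-0.007, 0.093, -0.04], [0.004, 0.093, -0.04], [0.015, 0.092, -0.04], | turn/row [-0.    0.    0.15]
(array([ 0.1016751 ,  0.09184705,  0.48784214,  1.37030981, -0.04330531,
        1.68994832,  0.10265199]), np.float64(4.566075539646693e-06), np.float64(4.1223254599997783e-05))
(array([ 0.03188456, -0.01490595,  0.14405688,  1.65300599,  0.00240037,
        1.5032094 ,  0.87375703]), np.float64(1.8051447451325006e-05), np.float64(0.00031764805095144144))
```

Request:
move_arm(claw=[1, 1, 1, 1, 1, 1, 1, 1], dp=[[-0.043, 0.059, -0.124], [-0.043, 0.045, -0.13], [-0.043, 0.03, -0.134], [-0.043, 0.016, -0.136], [-0.043, 0.001, -0.137], [-0.043, -0.014, -0.137], [-0.043, -0.029, -0.134], [-0.043, -0.044, -0.13]], turn=[[0.139, 0, 0], [0.139, 0, 0], [0.139, 0, 0], [0.139, 0, 0], [0.139, 0, 0], [0.139, 0, 0], [0.139, 0, 0], [0.139, 0, 0]])

```text
clock: 13.12
position: [0.4756, -0.1265, 0.2887]
ee_rot: [0.941, 0.333, 0.017, 0.066]
ft_force: [0.8, -0.4, -0.3]
grip_width: 1.002
```

Request:
move_arm(claw=[1, 1, 1, 1, 1, 1, 1, 1], dp=[[-0.073, 0.058, -0.05], [-0.065, 0.066, -0.05], [-0.057, 0.073, -0.05], [-0.048, 0.079, -0.05], [-0.038, 0.085, -0.05], [-0.028, 0.088, -0.05], [-0.018, 0.091, -0.05], [-0.007, 0.093, -0.05]], turn=[[0, 0, 0.15], [0, 0, 0.15], [0, 0, 0.15], [0, 0, 0.15], [0, 0, 0.15], [0, 0, 0.15], [0, 0, 0.15], [0, 0, 0.15]])

```text
clock: 13.78
position: [0.4366, -0.2629, 0.3805]
ee_rot: [0.988, -0.135, 0.046, 0.053]
ft_force: [0.7, 0.3, -0.1]
grip_width: 1.0
```

```bash
python3 - <<'E'
from h import *
info()
p,M,o=pose()
print((R.from_matrix(M.T@down(-27.5)).as_rotvec(degrees=True)/45).round(3)); 
rv=R.from_matrix(M.T@down(-27.5)).as_rotvec(degrees=True)/45
seg(p,M,[.433,-.312,.41],rv,4)
E
```

```text
p [ 0.4366 -0.2629  0.3805] yaw -57.11 pitch 81.96 xz 0.105 j [ 0.19  -0.068  0.197  1.607  0.094  1.486  0.114] F [ 0.69  0.34 -0.07] T [ 0.14  0.04 -0.02] g 1.0003 t 13.7833
[ 0.104 -0.146  0.266]
[0.016, 0.063, -0.03], [0.018, 0.062, -0.031], [0.02, 0.06, -0.033], [0.022, 0.058, -0.035], | turn/row [ 0.0261 -0.0364  0.0666]
```

Request:
move_arm(claw=[1, 1, 1, 1, 1], dp=[[0.016, 0.063, -0.03], [0.018, 0.062, -0.031], [0.02, 0.06, -0.033], [0.022, 0.058, -0.035], [0, 0, 0]], turn=[[0.026, -0.036, 0.067], [0.026, -0.036, 0.067], [0.026, -0.036, 0.067], [0.026, -0.036, 0.067], [0, 0, 0]])

```text
clock: 14.2
position: [0.4332, -0.314, 0.4098]
ee_rot: [0.971, -0.239, -0.0, 0.0]
ft_force: [-0.5, -0.0, 0.3]
grip_width: 1.001
```

```bash
python3 - <<'E'
from h import *
info()
p,M,o=pose()
print((R.from_matrix(M.T@down(-27.5)).as_rotvec(degrees=True)/45).round(3)); to([.433,-.312,.317])
cv2.imwrite('pics/w13.png',cams.camera('wrist')[:,:,::-1])
crop(cams.camera('side')[:,:,::-1],220,20,240,180,3,'pics/s13.png')
q=np.radians(27.5);ux=np.array([np.cos(q),-np.sin(q),0]);uy=np.array([np.sin(q),np.cos(q),0])
g=np.array([.4375,-.3035,.330]);print(proj('wrist',[g,g+.05*uy,g-.05*uy,g+.13*ux]))
E
```

```text
p [ 0.4332 -0.314   0.4098] yaw -137.33 pitch 89.94 xz -0.0 j [ 0.27   0.093  0.299  1.384 -0.027  1.668  0.083] F [-0.53 -0.03  0.33] T [-0.09  0.01 -0.06] g 1.0007 t 14.2
[ 0.001  0.    -0.003]
dp total (fractions) [-0.005 -0.009  0.464] rows>= 3.0
[[284.83767079 208.27429771]
 [285.23313629 129.20573297]
 [284.48578877 278.47268419]
 [481.58574012 209.19242873]]
```

View pics/w13.png

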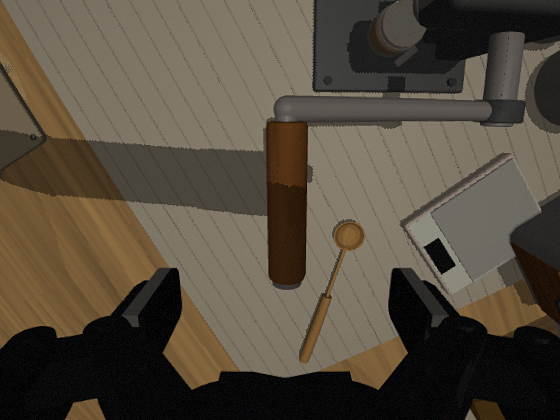

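View pics/s13.png

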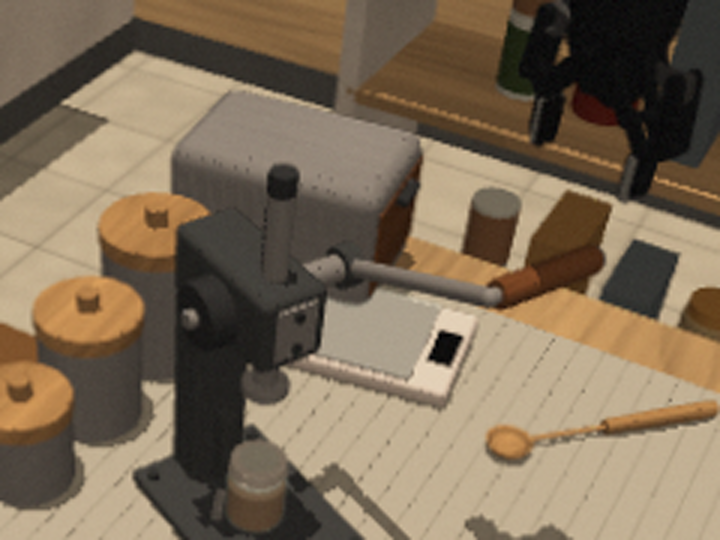

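The grip lies at wrist (287,122)-(287,280), parallel to the jaws' plane; predicted centre (285,208). Descending onto it.

Request:
move_arm(claw=[1, 1, 1, 1, 1, 1], dp=[[0.002, -0.004, 0.12], [0.002, -0.004, 0.12], [0.002, -0.004, 0.12], [0, 0, 0.08], [0, 0, 0.045], [0, 0, 0]], turn=[[0, 0, 0], [0, 0, 0], [0, 0, 0], [0, 0, 0], [0, 0, 0], [0, 0, 0]])

```text
clock: 14.8
position: [0.4357, -0.3079, 0.3107]
ee_rot: [0.972, -0.234, -0.001, 0.0]
ft_force: [-0.5, -0.1, -0.2]
grip_width: 1.001
```

Request:
move_arm(claw=[0, 0, 0, 0, 0, 0, 0, 0], dp=[[0, 0, 0], [0, 0, 0], [0, 0, 0], [0, 0, 0], [0, 0, 0], [0, 0, 0], [0, 0, 0], [0, 0, 0]], turn=[[0, 0, 0], [0, 0, 0], [0, 0, 0], [0, 0, 0], [0, 0, 0], [0, 0, 0], [0, 0, 0], [0, 0, 0]], grip_force=70)

```text
clock: 15.47
position: [0.4366, -0.3094, 0.313]
ee_rot: [0.972, -0.235, 0.001, 0.0]
ft_force: [1.3, -0.8, 2.2]
grip_width: 0.278
```

```bash
python3 - <<'E'
from h import *
info()
cv2.imwrite('pics/w14.png',cams.camera('wrist')[:,:,::-1])
crop(cams.camera('side')[:,:,::-1],280,20,240,180,3,'pics/s14.png')
E
```

```text
p [ 0.4366 -0.3094  0.313 ] yaw -38.74 pitch 89.87 xz 0.002 j [ 0.267  0.092  0.286  1.584 -0.026  1.468  0.079] F [ 1.29 -0.79  2.21] T [-0.13 -0.22 -0.01] g 0.2777 t 15.4667
```

View pics/w14.png

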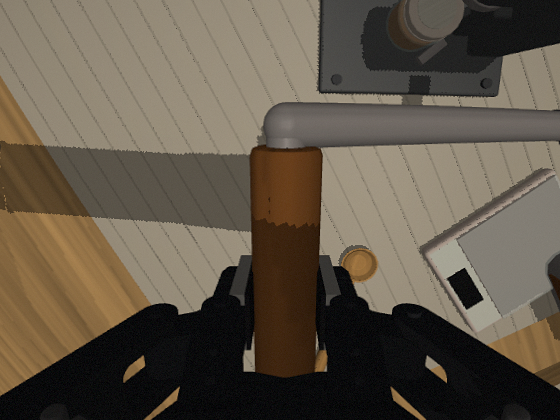

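View pics/s14.png

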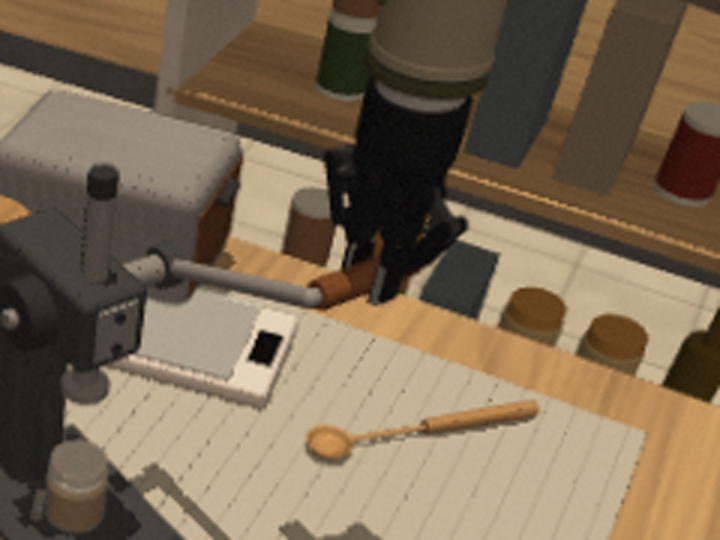

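```bash
python3 - <<'E'
import numpy as np
from h import info,pose
p,M,o=pose();print(np.degrees(np.arctan2(M[1,0],M[0,0])))
a=np.linspace(0,1.57,25); P=np.c_[-.19*np.cos(.4-a),-.19*np.sin(.4-a)]/.2
for i,d in enumerate(np.diff(P,axis=0)): print(round(a[i+1],3),d.round(3).tolist())
E
```

```text
-27.20992110008121
0.065 [-0.022, 0.058]
0.131 [-0.018, 0.059]
0.196 [-0.015, 0.06]
0.262 [-0.011, 0.061]
0.327 [-0.007, 0.062]
0.392 [-0.002, 0.062]
0.458 [0.002, 0.062]
0.523 [0.006, 0.062]
0.589 [0.01, 0.061]
0.654 [0.014, 0.061]
0.72 [0.018, 0.06]
0.785 [0.021, 0.058]
0.85 [0.025, 0.057]
0.916 [0.029, 0.055]
0.981 [0.032, 0.053]
1.047 [0.036, 0.051]
1.112 [0.039, 0.048]
1.178 [0.042, 0.046]
1.243 [0.045, 0.043]
1.308 [0.048, 0.04]
1.374 [0.05, 0.037]
1.439 [0.053, 0.033]
1.505 [0.055, 0.03]
1.57 [0.056, 0.026]
```

Request:
move_arm(claw=[0, 0, 0, 0], dp=[[-0.022, 0, 0.058], [-0.018, 0, 0.059], [-0.015, 0, 0.06], [-0.011, 0, 0.061]], turn=[[0, 0, 0], [0, 0, 0], [0, 0, 0], [0, 0, 0]])

```text
clock: 15.9
position: [0.425, -0.3033, 0.2652]
ee_rot: [0.972, -0.235, 0.002, 0.0]
ft_force: [3.2, -0.4, 4.3]
grip_width: 0.284
```

```bash
cat > lv.py <<'E'
from h import *
info(); p,M,o=pose(); X=M[:,0]; print('F along x,y,z tool',(M.T@o['ft_force']).round(2))
g0=np.array([.4366,-.3094,.313]); d=p-g0; u=d@np.array([.887,-.462,0]); 
# model angle
c=-.19*np.cos(.4)+u; s=.19*np.sin(.4)+d[2]; print('a',.4-np.arctan2(s,-c),'r',np.hypot(c,s),'lateral',d@[.462,.887,0])
E
python3 lv.py; python3 -c "
from h import *
cv2.imwrite('pics/s15.png',cams.camera('side')[:,:,::-1])"
```

```text
p [ 0.425  -0.3033  0.2652] yaw -31.72 pitch 89.82 xz 0.003 j [ 0.268  0.078  0.281  1.697 -0.022  1.367  0.078] F [ 3.15 -0.36  4.3 ] T [-0.31 -0.78 -0.13] g 0.2842 t 15.9
F along x,y,z tool [ 2.98 -1.12 -4.29]
a 0.2615631259255503 r 0.18996271978791635 lateral 1.3829306341701918e-05
```

Request:
move_arm(claw=[0, 0, 0, 0, 0, 0, 0, 0], dp=[[-0.007, 0, 0.062], [-0.002, 0, 0.062], [0.002, 0, 0.062], [0.006, 0, 0.062], [0.01, 0, 0.061], [0.014, 0, 0.061], [0.018, 0, 0.06], [0.021, 0, 0.058]], turn=[[0, 0, 0], [0, 0, 0], [0, 0, 0], [0, 0, 0], [0, 0, 0], [0, 0, 0], [0, 0, 0], [0, 0, 0]])

```text
clock: 16.62
position: [0.4359, -0.3091, 0.1676]
ee_rot: [0.972, -0.235, 0.001, 0.0]
ft_force: [-0.1, 0.4, 7.3]
grip_width: 0.283
```

```bash
python3 lv.py
```

```text
p [ 0.4359 -0.3091  0.1676] yaw -34.37 pitch 89.9 xz 0.002 j [ 0.28   0.176  0.28   1.801 -0.052  1.17   0.101] F [-0.07  0.36  7.3 ] T [ 0.09  0.04 -0.04] g 0.2828 t 16.6167
F along x,y,z tool [-0.21 -0.29 -7.3 ]
a 0.7859866485744855 r 0.189698102974755 lateral -1.2588300174179124e-06
```

Request:
move_arm(claw=[0, 0, 0, 0, 0, 0, 0, 0], dp=[[0.025, 0, 0.057], [0.029, 0, 0.055], [0.032, 0, 0.053], [0.036, 0, 0.051], [0.039, 0, 0.048], [0.042, 0, 0.046], [0.045, 0, 0.043], [0.048, 0, 0.04]], turn=[[0, 0, 0], [0, 0, 0], [0, 0, 0], [0, 0, 0], [0, 0, 0], [0, 0, 0], [0, 0, 0], [0, 0, 0]])

```text
clock: 17.28
position: [0.4886, -0.3365, 0.0893]
ee_rot: [0.972, -0.235, 0.0, 0.0]
ft_force: [-3.3, 1.1, 12.5]
grip_width: 0.279
```

```bash
python3 lv.py; python3 - <<'E'
from h import *
cv2.imwrite('pics/s16.png',cams.camera('side')[:,:,::-1])
crop('pics/s16.png',230,20,240,180,3,'pics/s16c.png')
E
```

```text
p [ 0.4886 -0.3365  0.0893] yaw -51.37 pitch 89.94 xz 0.001 j [ 0.305  0.384  0.27   1.724 -0.115  1.048  0.139] F [-3.26  1.1  12.47] T [ 0.28  0.66 -0.03] g 0.2788 t 17.2833
F along x,y,z tool [ -3.4    0.52 -12.47]
a 1.3101460925736692 r 0.18965800563790516 lateral 2.8724965368115824e-05
```

View pics/s16c.png

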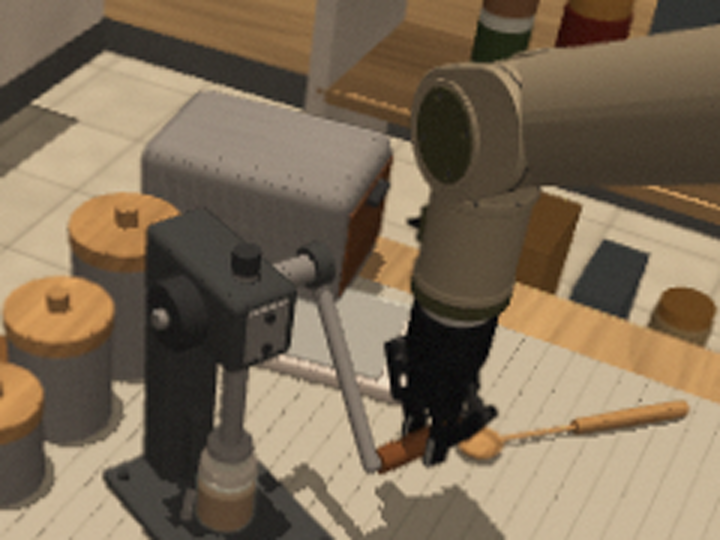

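Request:
move_arm(claw=[0, 0, 0, 0, 0, 0], dp=[[0.05, 0, 0.037], [0.053, 0, 0.033], [0.055, 0, 0.03], [0.056, 0, 0.026], [0.014, 0, 0.006], [0, 0, 0]], turn=[[0, 0, 0], [0, 0, 0], [0, 0, 0], [0, 0, 0], [0, 0, 0], [0, 0, 0]])

```text
clock: 17.83
position: [0.5268, -0.3563, 0.0638]
ee_rot: [0.972, -0.235, -0.003, -0.001]
ft_force: [-17.8, 10.5, 26.1]
grip_width: 0.283
```

```bash
python3 lv.py
```

```text
p [ 0.5268 -0.3563  0.0638] yaw 151.19 pitch 89.7 xz -0.005 j [ 0.323  0.503  0.261  1.616 -0.144  1.047  0.15 ] F [-17.79  10.54  26.05] T [2.28 3.66 0.03] g 0.2832 t 17.8333
F along x,y,z tool [-20.77  -1.23 -25.94]
a 1.5745662221529422 r 0.18990399220989468 lateral 3.8333308828773115e-05
```

Request:
move_arm(claw=[0, 0, 0, 0], dp=[[0.005, 0, 0], [0, 0, 0], [0, 0, 0], [0, 0, 0]], turn=[[0, 0, 0], [0, 0, 0], [0, 0, 0], [0, 0, 0]])

```text
clock: 18.17
position: [0.5269, -0.3563, 0.0638]
ee_rot: [0.972, -0.236, -0.003, -0.001]
ft_force: [-20.5, 11.7, 27.7]
grip_width: 0.284
```

```bash
python3 lv.py; python3 - <<'E'
from h import *
cv2.imwrite('pics/s17.png',cams.camera('side')[:,:,::-1])
crop('pics/s17.png',250,80,140,110,5,'pics/s17c.png')
a=np.linspace(1.57,0,37); P=np.c_[-.19*np.cos(.4-a),-.19*np.sin(.4-a)]/.2
for i,d in enumerate(np.diff(P,axis=0)): print(round(a[i+1],3),d.round(3).tolist())
E
```

```text
p [ 0.5269 -0.3563  0.0638] yaw 149.54 pitch 89.67 xz -0.006 j [ 0.323  0.503  0.261  1.615 -0.144  1.048  0.15 ] F [-20.51  11.66  27.65] T [2.42 4.16 0.14] g 0.284 t 18.1667
F along x,y,z tool [-23.73  -0.98 -27.51]
a 1.5749980015479847 r 0.1899319055001054 lateral 8.043746063323421e-05
1.526 [-0.038, -0.017]
1.483 [-0.037, -0.019]
1.439 [-0.036, -0.02]
1.396 [-0.035, -0.022]
1.352 [-0.034, -0.023]
1.308 [-0.033, -0.025]
1.265 [-0.032, -0.026]
1.221 [-0.031, -0.028]
1.178 [-0.03, -0.029]
1.134 [-0.028, -0.03]
1.09 [-0.027, -0.031]
1.047 [-0.026, -0.033]
1.003 [-0.024, -0.034]
0.959 [-0.023, -0.035]
0.916 [-0.021, -0.036]
0.872 [-0.02, -0.036]
0.829 [-0.018, -0.037]
0.785 [-0.016, -0.038]
0.741 [-0.015, -0.039]
0.698 [-0.013, -0.039]
0.654 [-0.011, -0.04]
0.611 [-0.01, -0.04]
0.567 [-0.008, -0.041]
0.523 [-0.006, -0.041]
0.48 [-0.004, -0.041]
0.436 [-0.002, -0.041]
0.393 [-0.001, -0.041]
0.349 [0.001, -0.041]
0.305 [0.003, -0.041]
0.262 [0.005, -0.041]
0.218 [0.007, -0.041]
0.174 [0.008, -0.041]
0.131 [0.01, -0.04]
0.087 [0.012, -0.04]
0.044 [0.014, -0.039]
0.0 [0.015, -0.038]
```

View pics/s17c.png

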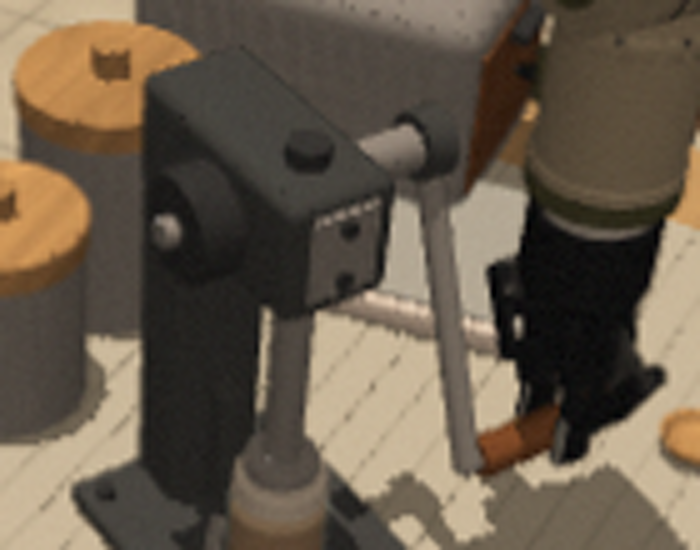

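The ram is down on the cap, lever on its stop (a ≈ 1.575, force well above the press force). Easing back up at about 0.5 rad/s.

Request:
move_arm(claw=[0, 0, 0, 0, 0, 0, 0, 0], dp=[[-0.019, 0, -0.006], [-0.038, 0, -0.017], [-0.037, 0, -0.019], [-0.036, 0, -0.02], [-0.035, 0, -0.022], [-0.034, 0, -0.023], [-0.033, 0, -0.025], [-0.032, 0, -0.026]], turn=[[0, 0, 0], [0, 0, 0], [0, 0, 0], [0, 0, 0], [0, 0, 0], [0, 0, 0], [0, 0, 0], [0, 0, 0]])

```text
clock: 18.88
position: [0.4825, -0.3333, 0.095]
ee_rot: [0.972, -0.235, 0.0, 0.0]
ft_force: [-1.5, 0.6, 9.1]
grip_width: 0.282
```

```bash
python3 lv.py
```

```text
p [ 0.4825 -0.3333  0.095 ] yaw -47.61 pitch 89.94 xz 0.001 j [ 0.302  0.363  0.272  1.738 -0.11   1.054  0.136] F [-1.5   0.59  9.1 ] T [ 0.19  0.43 -0.08] g 0.2825 t 18.8833
F along x,y,z tool [-1.59  0.16 -9.1 ]
a 1.2629047533228106 r 0.18957850354071276 lateral 2.7670766622011923e-05
```

Request:
move_arm(claw=[0, 0, 0, 0, 0, 0, 0, 0], dp=[[-0.031, 0, -0.028], [-0.03, 0, -0.029], [-0.028, 0, -0.03], [-0.027, 0, -0.031], [-0.026, 0, -0.033], [-0.024, 0, -0.034], [-0.023, 0, -0.035], [-0.021, 0, -0.036]], turn=[[0, 0, 0], [0, 0, 0], [0, 0, 0], [0, 0, 0], [0, 0, 0], [0, 0, 0], [0, 0, 0], [0, 0, 0]])

```text
clock: 19.55
position: [0.4453, -0.3139, 0.146]
ee_rot: [0.972, -0.235, 0.001, 0.0]
ft_force: [-0.8, 0.8, 5.7]
grip_width: 0.279
```

Request:
move_arm(claw=[0, 0, 0, 0, 0, 0, 0, 0], dp=[[-0.02, 0, -0.036], [-0.018, 0, -0.037], [-0.016, 0, -0.038], [-0.015, 0, -0.039], [-0.013, 0, -0.039], [-0.011, 0, -0.04], [-0.01, 0, -0.04], [-0.008, 0, -0.041]], turn=[[0, 0, 0], [0, 0, 0], [0, 0, 0], [0, 0, 0], [0, 0, 0], [0, 0, 0], [0, 0, 0], [0, 0, 0]])

```text
clock: 20.22
position: [0.4257, -0.3038, 0.2081]
ee_rot: [0.972, -0.235, 0.001, 0.0]
ft_force: [1.7, 0.1, 4.4]
grip_width: 0.283
```

```bash
python3 lv.py
```

```text
p [ 0.4257 -0.3038  0.2081] yaw -42.32 pitch 89.9 xz 0.002 j [ 0.271  0.116  0.283  1.778 -0.034  1.251  0.088] F [1.72 0.12 4.35] T [-0.01 -0.37 -0.06] g 0.283 t 20.2167
F along x,y,z tool [ 1.48 -0.89 -4.35]
a 0.5637262424337304 r 0.1897781189706273 lateral -2.5654552285325747e-05
```

Request:
move_arm(claw=[0, 0, 0, 0, 0, 0, 0, 0], dp=[[-0.006, 0, -0.041], [-0.004, 0, -0.041], [-0.002, 0, -0.041], [-0.001, 0, -0.041], [0.001, 0, -0.041], [0.003, 0, -0.041], [0.005, 0, -0.041], [0.007, 0, -0.041]], turn=[[0, 0, 0], [0, 0, 0], [0, 0, 0], [0, 0, 0], [0, 0, 0], [0, 0, 0], [0, 0, 0], [0, 0, 0]])

```text
clock: 20.88
position: [0.4262, -0.304, 0.2735]
ee_rot: [0.972, -0.235, 0.0, 0.0]
ft_force: [1.1, 0.5, 2.3]
grip_width: 0.28
```

Request:
move_arm(claw=[0, 0, 0, 0, 0, 0, 0], dp=[[0.008, 0, -0.041], [0.01, 0, -0.04], [0.012, 0, -0.04], [0.014, 0, -0.039], [0.015, 0, -0.035], [0, 0, 0], [0, 0, 0]], turn=[[0, 0, 0], [0, 0, 0], [0, 0, 0], [0, 0, 0], [0, 0, 0], [0, 0, 0], [0, 0, 0]])

```text
clock: 21.47
position: [0.4364, -0.3093, 0.312]
ee_rot: [0.972, -0.235, 0.0, 0.0]
ft_force: [-4.9, 4.3, 4.1]
grip_width: 0.285
```

```bash
python3 lv.py
```

```text
p [ 0.4364 -0.3093  0.312 ] yaw -102.69 pitch 89.97 xz 0.0 j [ 0.264  0.093  0.289  1.584 -0.026  1.468  0.08 ] F [-4.94  4.31  4.1 ] T [ 0.56  0.88 -0.04] g 0.2846 t 21.4667
F along x,y,z tool [-6.36 -1.57 -4.11]
a 0.005158620225291788 r 0.1898508020551741 lateral -6.118514865610115e-05
```

Request:
move_arm(claw=[1, 1, 1, 1, 1, 1, 1], dp=[[0, 0, 0], [0, 0, 0], [0, 0, 0], [0, 0, 0], [0, 0, 0], [0, 0, 0], [0, 0, 0]], turn=[[0, 0, 0], [0, 0, 0], [0, 0, 0], [0, 0, 0], [0, 0, 0], [0, 0, 0], [0, 0, 0]])

```text
clock: 22.05
position: [0.4367, -0.3094, 0.3118]
ee_rot: [0.972, -0.235, 0.001, 0.0]
ft_force: [0.1, -0.5, 1.0]
grip_width: 1.0
```

Request:
move_arm(claw=[1, 1, 1, 1, 1], dp=[[0, 0, -0.05], [0, 0, -0.12], [0, 0, -0.12], [0, 0, -0.12], [0, 0, -0.09]], turn=[[0, 0, 0], [0, 0, 0], [0, 0, 0], [0, 0, 0], [0, 0, 0]])

```text
clock: 22.47
position: [0.4366, -0.3094, 0.4148]
ee_rot: [0.972, -0.235, 0.002, 0.001]
ft_force: [0.4, -0.7, 0.3]
grip_width: 1.001
```

```bash
python3 - <<'E'
from h import *
info(); p,M,o=pose()
crop(cams.camera('side')[:,:,::-1],230,20,240,180,3,'pics/s18.png')
# route: to down(40) at (.47,-.13,.33) then pitched pre-grasp
rv=R.from_matrix(M.T@down(40)).as_rotvec(degrees=True)/45;print(rv.round(3))
t1=np.array([.45,-.12,.36]);M1=seg(p,M,t1,rv,10)
Rt=rot_to(-50,40); rv=R.from_matrix(M1.T@Rt).as_rotvec(degrees=True)/45;print(rv.round(3))
seg(t1,M1,[.5811,-.1579,.1287],rv,8)
E
```

```text
p [ 0.4366 -0.3094  0.4148] yaw -34.22 pitch 89.79 xz 0.004 j [ 0.262  0.092  0.297  1.376 -0.027  1.674  0.08 ] F [ 0.36 -0.7   0.28] T [-0.01  0.03 -0.  ] g 1.0009 t 22.4667
[ 0.003 -0.004 -1.494]
[-0.037, -0.087, 0.027], [-0.027, -0.091, 0.027], [-0.016, -0.094, 0.027], [-0.005, -0.095, 0.027], [0.006, -0.095, 0.027], [0.017, -0.093, 0.027], [0.028, -0.091, 0.027], [0.038, -0.087, 0.027], [0.048, -0.082, 0.027], [0.058, -0.075, 0.027], | turn/row [ 0.0003 -0.0004 -0.1494]
[-1.111  0.    -0.   ]
[0.048, 0.071, 0.145], [0.048, 0.055, 0.151], [0.048, 0.038, 0.156], [0.048, 0.021, 0.16], [0.048, 0.003, 0.161], [0.048, -0.014, 0.16], [0.048, -0.032, 0.158], [0.048, -0.049, 0.153], | turn/row [-0.1389  0.     -0.    ]
```

View pics/s18.png

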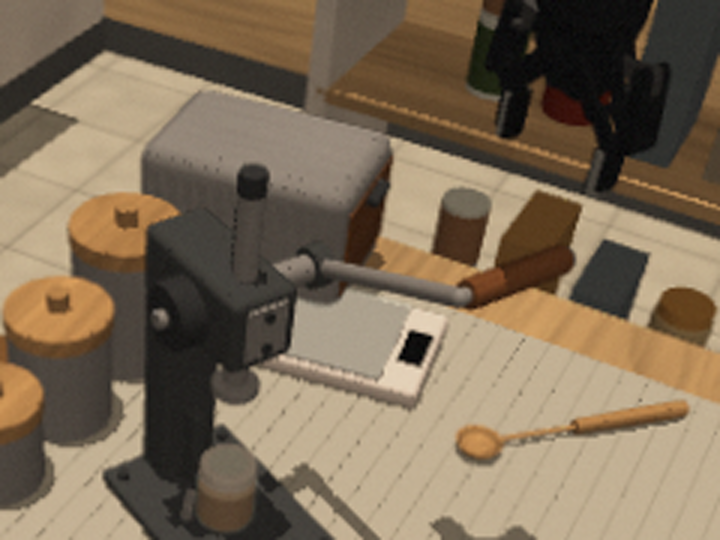

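Request:
move_arm(claw=[1, 1, 1, 1, 1, 1, 1, 1], dp=[[-0.037, -0.087, 0], [-0.027, -0.091, 0], [-0.016, -0.094, 0], [-0.005, -0.095, 0], [0.006, -0.095, 0.03], [0.017, -0.093, 0.04], [0.028, -0.091, 0.04], [0.038, -0.087, 0.04]], turn=[[0, 0, -0.149], [0, 0, -0.149], [0, 0, -0.149], [0, 0, -0.149], [0, 0, -0.149], [0, 0, -0.149], [0, 0, -0.149], [0, 0, -0.149]])

```text
clock: 23.18
position: [0.4473, -0.1568, 0.382]
ee_rot: [0.973, 0.231, 0.001, 0.001]
ft_force: [0.9, -0.8, 0.4]
grip_width: 1.001
```

Request:
move_arm(claw=[1, 1, 1], dp=[[0.048, -0.082, 0.04], [0.058, -0.075, 0.04], [0, 0, 0]], turn=[[0, 0, -0.149], [0, 0, -0.149], [0, 0, 0]])

```text
clock: 23.43
position: [0.4502, -0.116, 0.3649]
ee_rot: [0.938, 0.346, -0.0, -0.0]
ft_force: [0.1, -0.2, 0.1]
grip_width: 0.999
```

```bash
python3 - <<'E'
from h import *
info(); p,M,o=pose()
Rt=rot_to(-50,40); rv=R.from_matrix(M.T@Rt).as_rotvec(degrees=True)/45;print(rv.round(3))
seg(p,M,[.5811,-.1579,.1287],rv,8)
E
```

```text
p [ 0.4502 -0.116   0.3649] yaw 158.3 pitch 89.98 xz -0.0 j [ 0.068 -0.065  0.081  1.631  0.005  1.576  0.856] F [ 0.1  -0.19  0.1 ] T [ 0.05 -0.05  0.  ] g 0.9988 t 23.4333
[-1.111 -0.005  0.011]
[0.045, 0.073, 0.148], [0.045, 0.057, 0.155], [0.045, 0.039, 0.16], [0.046, 0.022, 0.163], [0.046, 0.004, 0.165], [0.046, -0.014, 0.164], [0.046, -0.032, 0.161], [0.046, -0.05, 0.157], | turn/row [-0.1389 -0.0006  0.0014]
```

Request:
move_arm(claw=[1, 1, 1, 1, 1, 1, 1, 1], dp=[[0.045, 0.073, 0.148], [0.045, 0.057, 0.155], [0.045, 0.039, 0.16], [0.046, 0.022, 0.163], [0.046, 0.004, 0.165], [0.046, -0.014, 0.164], [0.046, -0.032, 0.161], [0.046, -0.05, 0.157]], turn=[[-0.139, -0.001, 0.001], [-0.139, -0.001, 0.001], [-0.139, -0.001, 0.001], [-0.139, 0, 0.001], [-0.139, 0, 0.002], [-0.139, 0, 0.002], [-0.139, 0, 0.002], [-0.139, 0, 0.002]])

```text
clock: 24.1
position: [0.5639, -0.1632, 0.1565]
ee_rot: [0.872, 0.306, 0.122, 0.361]
ft_force: [0.5, -1.1, 0.7]
grip_width: 0.998
```

```bash
python3 - <<'E'
from h import *
info(); p,M,o=pose()
Rt=rot_to(-50,40); rv=R.from_matrix(M.T@Rt).as_rotvec(degrees=True)/45;print(rv.round(3))
seg(p,M,[.5811,-.1579,.1287],rv,2)
cv2.imwrite('pics/w19.png',cams.camera('wrist')[:,:,::-1])
E
```

```text
p [ 0.5639 -0.1632  0.1565] yaw -51.94 pitch 45.25 xz -0.008 j [-0.025  0.075 -0.153  2.17   1.07   0.802 -0.247] F [ 0.55 -1.06  0.68] T [ 0.47  0.46 -0.07] g 0.9984 t 24.1
[-0.117  0.031 -0.015]
[0.042, -0.037, 0.061], [0.042, -0.04, 0.059], | turn/row [-0.0584  0.0155 -0.0075]
```

View pics/w19.png

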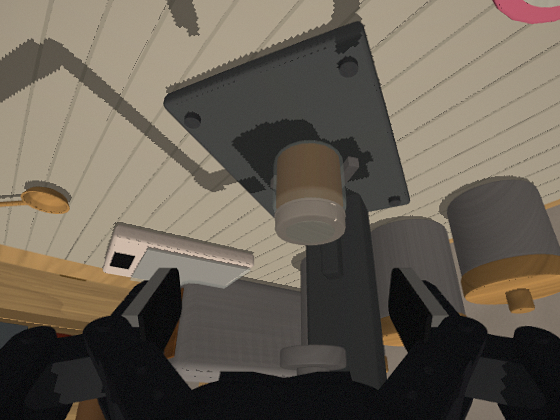

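Request:
move_arm(claw=[1, 1, 1], dp=[[0.042, -0.037, 0.061], [0.042, -0.04, 0.059], [0, 0, 0]], turn=[[-0.058, 0.015, -0.007], [-0.058, 0.015, -0.007], [0, 0, 0]])

```text
clock: 24.4
position: [0.5794, -0.1575, 0.1263]
ee_rot: [0.853, 0.311, 0.141, 0.395]
ft_force: [-0.1, 0.6, -0.4]
grip_width: 1.007
```

```bash
python3 - <<'E'
from h import *
info(); p,M,o=pose()
rv=R.from_matrix(M.T@rot_to(-50,40)).as_rotvec(degrees=True)/45;print(rv.round(3))
to([.645,-.2335,.048])
E
```

```text
p [ 0.5794 -0.1575  0.1263] yaw -50.33 pitch 40.36 xz -0.006 j [-0.066  0.168 -0.157  2.206  1.304  0.805 -0.504] F [-0.09  0.62 -0.41] T [ 0.67  0.61 -0.01] g 1.0067 t 24.4
[-0.008  0.006  0.005]
dp total (fractions) [0.01  0.027 0.636] rows>= 4.0
```

Request:
move_arm(claw=[1, 1, 1, 1, 1, 1, 1, 1], dp=[[0.003, 0.007, 0.13], [0.003, 0.007, 0.13], [0.002, 0.007, 0.12], [0.002, 0.006, 0.1], [0, 0, 0.08], [0, 0, 0.05], [0, 0, 0.026], [0, 0, 0]], turn=[[-0.004, 0.003, 0.002], [-0.004, 0.003, 0.003], [0, 0, 0], [0, 0, 0], [0, 0, 0], [0, 0, 0], [0, 0, 0], [0, 0, 0]])

```text
clock: 25.07
position: [0.6467, -0.2353, 0.0519]
ee_rot: [0.852, 0.308, 0.146, 0.398]
ft_force: [-0.2, 0.3, -0.3]
grip_width: 1.001
```

```bash
python3 - <<'E'
from h import *
info(); p,M,o=pose()
to([.645,-.2335,.048])
cv2.imwrite('pics/w20.png',cams.camera('wrist')[:,:,::-1])
E
```

```text
p [ 0.6467 -0.2353  0.0519] yaw -50.0 pitch 39.88 xz 0.003 j [ 0.019  0.428 -0.049  2.078  1.589  0.66  -0.689] F [-0.21  0.26 -0.31] T [ 0.64  0.53 -0.04] g 1.0011 t 25.0667
dp total (fractions) [-0.001 -0.023  0.003] rows>= 1.0
```

View pics/w20.png

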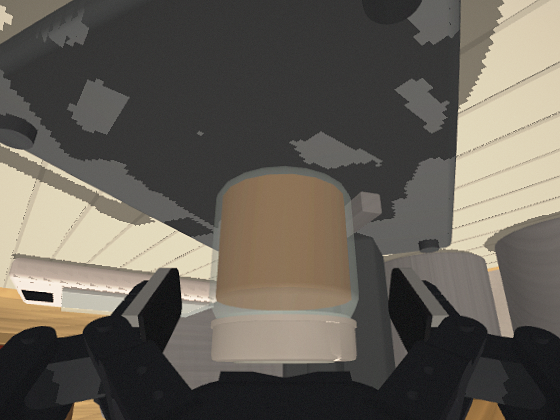

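Request:
move_arm(claw=[1, 0, 0, 0, 0, 0, 0, 0], dp=[[0, -0.022, 0.002], [0, 0, 0], [0, 0, 0], [0, 0, 0], [0, 0, 0], [0, 0, 0], [0, 0, 0], [0, 0, 0]], turn=[[0, 0, 0], [0, 0, 0], [0, 0, 0], [0, 0, 0], [0, 0, 0], [0, 0, 0], [0, 0, 0], [0, 0, 0]], grip_force=40)

```text
clock: 25.78
position: [0.6446, -0.2319, 0.0482]
ee_rot: [0.851, 0.309, 0.146, 0.398]
ft_force: [-8.6, 4.7, 8.2]
grip_width: 0.684
```

```bash
python3 - <<'E'
from h import *
import kin
np.set_printoptions(precision=3,suppress=True)
info(); p,M,o=pose()
x,_=kin.fit(kin.D)
# path: up 4mm, back along -d 100mm level, lift, then to tray
d=np.array([.643,-.766,0])
print('up5',(M.T@[0,0,.005]/.2).round(4),'back 110',(M.T@(-.11*d)/.2).round(3))
free=np.array([.517,.3285])-.055*np.array([.844,.536]); print(free)
for yaw in (-60,-45,-30,-15):
  for h in (.20,.017+.003+.029):
    Rt=rot_to(yaw,40); dd=np.array([np.cos(np.radians(yaw)),np.sin(np.radians(yaw))]); t=np.r_[free+.006*dd,h]
    q,e,r=kin.ik(t,Rt,x,np.array([-.5,.6,-.7,1.8,1.1,1.5,-1]),.01); print(yaw,h,q,e,r, np.min(np.minimum(q-kin.LO,kin.HI-q)))
E
```

```text
p [ 0.645 -0.232  0.048] yaw -49.89 pitch 39.85 xz 0.003 j [ 0.015  0.432 -0.051  2.085  1.6    0.664 -0.707] F [-8.64  4.7   8.22] T [ 0.06  0.88 -0.59] g 0.6837 t 25.7833
up5 [ 0.     0.019 -0.016] back 110 [-0.    -0.352 -0.422]
[0.471 0.299]
-60 0.2 [-0.535  0.558 -0.702  1.602  0.963  1.796 -0.876] 4.2616929405432586e-06 4.839008087417783e-05 0.2642657863277731
-60 0.049 [-0.582  0.763 -0.637  1.666  1.04   1.647 -1.072] 3.429080110419498e-06 4.3042051087815163e-05 0.4130528818457153
-45 0.2 [-0.488  0.442 -0.758  1.77   1.039  1.628 -0.749] 3.402726225108364e-06 3.3456974323929384e-05 0.43164506659406143
-45 0.049 [-0.559  0.676 -0.678  1.837  1.166  1.516 -0.991] 1.0036567867177918e-06 1.2065662014018446e-05 0.5439854505785882
-30 0.2 [-0.425  0.301 -0.799  1.936  1.092  1.413 -0.61 ] 7.5452536588378086e-06 8.39971851066444e-05 0.4835633751804074
-30 0.049 [-0.512  0.582 -0.719  2.007  1.302  1.363 -0.918] 2.726626410963925e-06 4.15302671670567e-05 0.4128575409356814
-15 0.2 [-0.392  0.125 -0.765  2.095  1.111  1.128 -0.447] 1.506184475136576e-05 0.00017623474785665626 0.32536869547035385
-15 0.049 [-0.444  0.478 -0.749  2.169  1.456  1.178 -0.851] 6.521476204751205e-06 9.789820895097392e-05 0.25095971906030057
```

Request:
move_arm(claw=[0, 0, 0, 0, 0, 0, 0, 0], dp=[[0, 0.012, -0.01], [0, 0.016, -0.02], [0, 0, -0.06], [0, 0, -0.1], [0, 0, -0.12], [0, 0, -0.13], [0, 0, -0.13], [0, 0, -0.13]], turn=[[0, 0, 0], [0, 0, 0], [0, 0, 0], [0, 0, 0], [0, 0, 0], [0, 0, 0], [0, 0, 0], [0, 0, 0]])

```text
clock: 26.45
position: [0.577, -0.1519, 0.1425]
ee_rot: [0.852, 0.309, 0.146, 0.397]
ft_force: [1.0, 0.1, -2.1]
grip_width: 0.68
```

```bash
python3 - <<'E'
from h import *
info(); p,M,o=pose()
cv2.imwrite('pics/w21.png',cams.camera('wrist')[:,:,::-1])
cv2.imwrite('pics/s21.png',cams.camera('side')[:,:,::-1])
Rt=rot_to(-40,40); d=np.array([np.cos(np.radians(-40)),np.sin(np.radians(-40)),0])
rv=R.from_matrix(M.T@Rt).as_rotvec(degrees=True)/45;print(rv.round(3))
t=np.array([.468,.297,.2])+.006*d; print(t)
seg(p,M,t,rv,16)
E
```

```text
p [ 0.577  -0.1519  0.1425] yaw -49.86 pitch 39.94 xz 0.003 j [-0.074  0.132 -0.163  2.208  1.275  0.819 -0.478] F [ 1.    0.14 -2.06] T [ 0.83  0.66 -0.02] g 0.6801 t 26.45
[ 0.002  0.168 -0.146]
[0.47259627 0.29314327 0.2       ]
[0.064, -0.068, -0.109], [0.066, -0.068, -0.109], [0.067, -0.067, -0.108], [0.069, -0.067, -0.108], [0.07, -0.066, -0.107], [0.071, -0.066, -0.106], [0.073, -0.065, -0.106], [0.074, -0.065, -0.105], [0.075, -0.064, -0.105], [0.077, -0.064, -0.104], [0.078, -0.063, -0.103], [0.079, -0.063, -0.103], [0.08, -0.062, -0.102], [0.082, -0.062, -0.101], [0.083, -0.061, -0.101], [0.084, -0.06, -0.1], | turn/row [ 0.0001  0.0105 -0.0091]
```

View pics/w21.png

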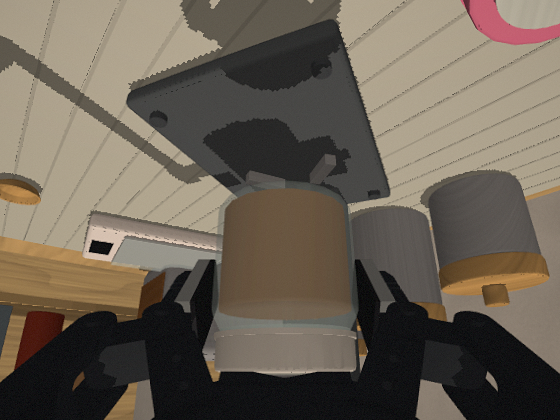

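View pics/s21.png

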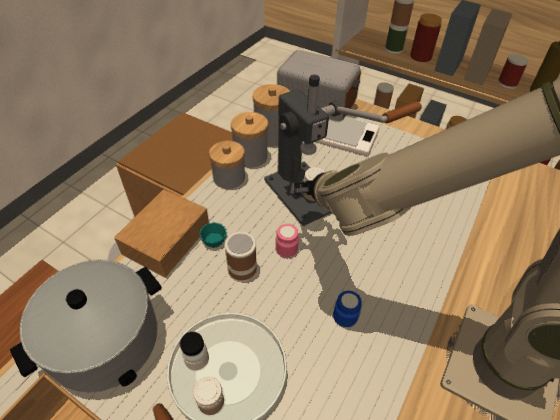

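Request:
move_arm(claw=[0, 0, 0, 0, 0, 0, 0, 0], dp=[[0.064, -0.068, -0.109], [0.066, -0.068, -0.109], [0.067, -0.067, -0.108], [0.069, -0.067, -0.108], [0.07, -0.066, -0.107], [0.071, -0.066, -0.106], [0.073, -0.065, -0.106], [0.074, -0.065, -0.105]], turn=[[0, 0.01, -0.009], [0, 0.01, -0.009], [0, 0.011, -0.009], [0, 0.01, -0.009], [0, 0.011, -0.009], [0, 0.01, -0.009], [0, 0.011, -0.009], [0, 0.01, -0.009]])

```text
clock: 27.22
position: [0.5256, 0.0708, 0.1704]
ee_rot: [0.837, 0.346, 0.162, 0.391]
ft_force: [0.6, 0.6, -1.3]
grip_width: 0.68
```

Request:
move_arm(claw=[0, 0, 0, 0, 0, 0, 0, 0], dp=[[0.075, -0.064, -0.105], [0.077, -0.064, -0.104], [0.078, -0.063, -0.103], [0.079, -0.063, -0.103], [0.08, -0.062, -0.102], [0.082, -0.062, -0.101], [0.083, -0.061, -0.101], [0.084, -0.06, -0.1]], turn=[[0, 0.01, -0.009], [0, 0.01, -0.009], [0, 0.011, -0.009], [0, 0.01, -0.009], [0, 0.011, -0.009], [0, 0.01, -0.009], [0, 0.011, -0.009], [0, 0.01, -0.009]])

```text
clock: 27.88
position: [0.4738, 0.2935, 0.1987]
ee_rot: [0.822, 0.382, 0.178, 0.384]
ft_force: [1.0, 1.3, -2.1]
grip_width: 0.681
```

```bash
python3 - <<'E'
from h import *
info(); p,M,o=pose()
cv2.imwrite('pics/w22.png',cams.camera('wrist')[:,:,::-1])
cv2.imwrite('pics/s22.png',cams.camera('side')[:,:,::-1])
cv2.imwrite('pics/sc22.png',cams.camera('scene')[:,:,::-1])
Rt=rot_to(-40,40); d=np.array([.766,-.643,0])
rv=R.from_matrix(M.T@Rt).as_rotvec(degrees=True)/45;print(rv.round(3))
print(proj('wrist',[[.517,.3285,.017],[.468,.297,.017]]))
to(np.array([.468,.297,.06])+.006*d)
E
```

```text
p [0.4738 0.2935 0.1987] yaw -40.16 pitch 39.91 xz -0.0 j [-0.631  0.344 -0.57   1.842  0.995  1.499 -0.677] F [ 1.05  1.29 -2.14] T [0.71 0.79 0.04] g 0.6815 t 27.8833
[ 0.002  0.003 -0.002]
[[361.69546095  20.57457522]
 [281.4822873   -3.06588185]]
dp total (fractions) [-0.009 -0.529  0.446] rows>= 4.0
```

View pics/w22.png

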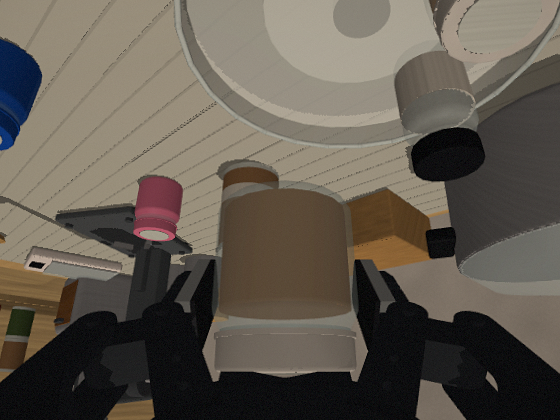

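View pics/s22.png

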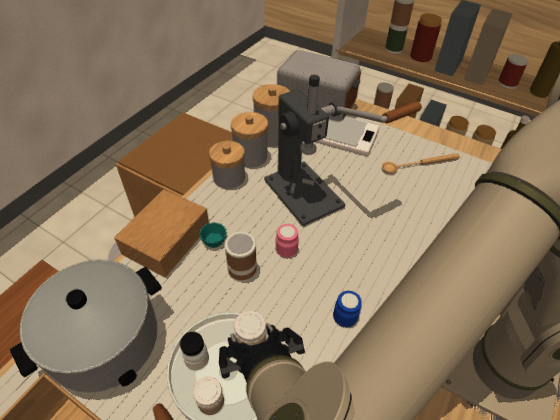

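View pics/sc22.png

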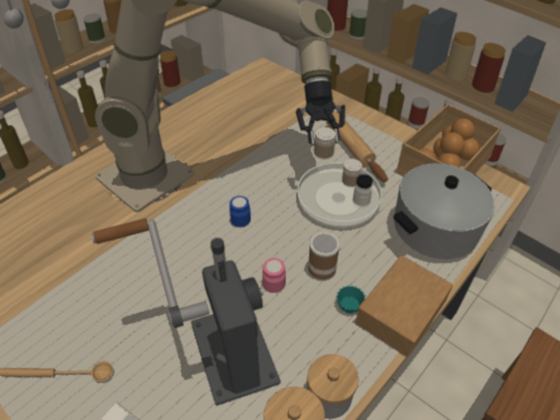

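Tray hub at wrist (361,15), predicted (362,21): agrees. Lowering.

Request:
move_arm(claw=[0, 0, 0, 0, 0, 0], dp=[[-0.002, -0.1, 0.085], [-0.002, -0.12, 0.1], [-0.002, -0.12, 0.1], [-0.002, -0.11, 0.092], [-0.001, -0.079, 0.069], [0, 0, 0]], turn=[[0, 0, 0], [0, 0, 0], [0, 0, 0], [0, 0, 0], [0, 0, 0], [0, 0, 0]])

```text
clock: 28.53
position: [0.4726, 0.2874, 0.0562]
ee_rot: [0.821, 0.383, 0.175, 0.385]
ft_force: [-0.7, -0.6, -2.7]
grip_width: 0.678
```

```bash
python3 - <<'E'
from h import *
info(); p,M,o=pose()
cv2.imwrite('pics/w23.png',cams.camera('wrist')[:,:,::-1])
crop(cams.camera('scene')[:,:,::-1],250,80,180,140,4,'pics/sc23.png')
E
```

```text
p [0.4726 0.2874 0.0562] yaw -40.57 pitch 39.89 xz -0.007 j [-0.677  0.566 -0.519  1.916  1.12   1.386 -0.923] F [-0.72 -0.61 -2.7 ] T [ 0.7   0.88 -0.06] g 0.6778 t 28.5333
```

View pics/sc23.png

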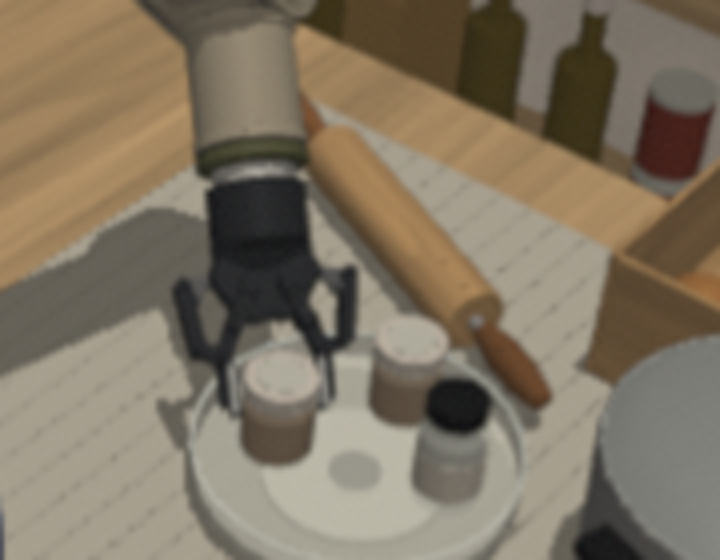

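View pics/w23.png

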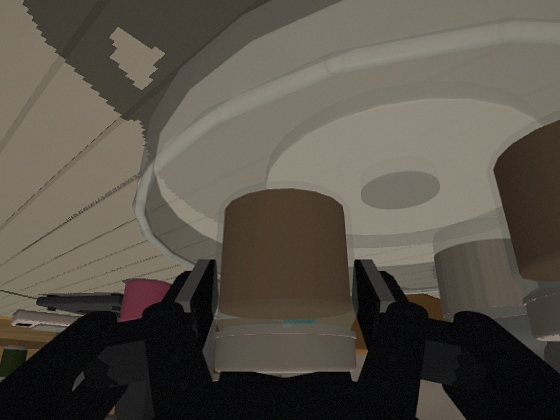

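Request:
move_arm(claw=[0, 0, 0, 0], dp=[[0, -0.01, 0.008], [0, -0.01, 0.008], [0, -0.008, 0.006], [0, 0, 0]], turn=[[0, 0, 0], [0, 0, 0], [0, 0, 0], [0, 0, 0]])

```text
clock: 28.97
position: [0.4733, 0.2911, 0.0538]
ee_rot: [0.822, 0.382, 0.179, 0.384]
ft_force: [-0.1, 0.5, -2.5]
grip_width: 0.681
```

Request:
move_arm(claw=[0, 0], dp=[[0, -0.006, 0.005], [0, 0, 0]], turn=[[0, 0, 0], [0, 0, 0]])

```text
clock: 29.13
position: [0.4732, 0.291, 0.0519]
ee_rot: [0.822, 0.382, 0.179, 0.384]
ft_force: [-1.1, 0.5, -1.6]
grip_width: 0.678
```

Request:
move_arm(claw=[0, 0, 0], dp=[[0, -0.007, 0.006], [0, -0.006, 0.005], [0, 0, 0]], turn=[[0, 0, 0], [0, 0, 0], [0, 0, 0]])

```text
clock: 29.38
position: [0.473, 0.2908, 0.0481]
ee_rot: [0.821, 0.382, 0.178, 0.384]
ft_force: [-1.6, -0.3, -1.6]
grip_width: 0.682
```

Request:
move_arm(claw=[0, 0], dp=[[0, -0.004, 0.003], [0, 0, 0]], turn=[[0, 0, 0], [0, 0, 0]])

```text
clock: 29.55
position: [0.4731, 0.2909, 0.0473]
ee_rot: [0.821, 0.382, 0.179, 0.384]
ft_force: [0.6, 0.1, -1.3]
grip_width: 0.68
```

Request:
move_arm(claw=[0, 0], dp=[[0, -0.004, 0.003], [0, 0, 0]], turn=[[0, 0, 0], [0, 0, 0]])

```text
clock: 29.72
position: [0.4731, 0.2909, 0.0471]
ee_rot: [0.821, 0.381, 0.179, 0.385]
ft_force: [-2.3, -1.0, 4.1]
grip_width: 0.68
```

Request:
move_arm(claw=[0, 0], dp=[[0, -0.004, 0.003], [0, 0, 0]], turn=[[0, 0, 0], [0, 0, 0]])

```text
clock: 29.88
position: [0.4732, 0.2909, 0.0471]
ee_rot: [0.821, 0.381, 0.179, 0.385]
ft_force: [-6.8, -2.1, 12.0]
grip_width: 0.675
```

Contact with the tray floor. Easing up 0.5 mm to shed the load, then opening.

Request:
move_arm(claw=[0, 0.9, 0.9, 0.9, 0.9, 0.9, 0.9, 0.9], dp=[[0, 0.005, -0.004], [0, 0, 0], [0, 0, 0], [0, 0, 0], [0, 0, 0], [0, 0, 0], [0, 0, 0], [0, 0, 0]], turn=[[0, 0, 0], [0, 0, 0], [0, 0, 0], [0, 0, 0], [0, 0, 0], [0, 0, 0], [0, 0, 0], [0, 0, 0]])

```text
clock: 30.55
position: [0.473, 0.291, 0.0467]
ee_rot: [0.822, 0.382, 0.179, 0.384]
ft_force: [0.8, -0.4, 0.6]
grip_width: 0.894
```

```bash
python3 - <<'E'
from h import *
info()
cv2.imwrite('pics/w24.png',cams.camera('wrist')[:,:,::-1])
E
```

```text
p [0.473  0.291  0.0467] yaw -40.14 pitch 39.89 xz 0.0 j [-0.684  0.586 -0.515  1.913  1.133  1.379 -0.945] F [ 0.81 -0.37  0.63] T [ 0.54  0.61 -0.03] g 0.894 t 30.55
```

View pics/w24.png

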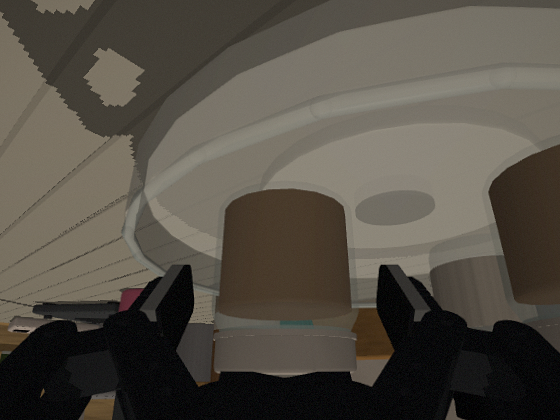

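Request:
move_arm(claw=[0.9, 0.9, 0.9, 0.9, 0.9, 0.9, 0.9, 0.9], dp=[[0, 0, -0.04], [0, 0, -0.08], [0, 0, -0.1], [0, 0, -0.13], [0, 0, -0.15], [0, 0, -0.15], [0, 0, -0.1], [0, 0, 0]], turn=[[0, 0, 0], [0, 0, 0], [0, 0, 0], [0, 0, 0], [0, 0, 0], [0, 0, 0], [0, 0, 0], [0, 0, 0]])

```text
clock: 31.27
position: [0.3815, 0.3701, 0.1462]
ee_rot: [0.821, 0.384, 0.181, 0.381]
ft_force: [-0.5, 0.4, 0.4]
grip_width: 0.898
```

```bash
python3 - <<'E'
from h import *
info()
cv2.imwrite('pics/w25.png',cams.camera('wrist')[:,:,::-1])
crop(cams.camera('scene')[:,:,::-1],80,120,320,240,2.4,'pics/sc25.png')
cv2.imwrite('pics/s25.png',cams.camera('side')[:,:,::-1])
E
```

```text
p [0.3815 0.3701 0.1462] yaw -39.57 pitch 40.09 xz 0.005 j [-0.815  0.492 -0.625  1.797  0.968  1.608 -0.899] F [-0.49  0.38  0.4 ] T [0.53 0.66 0.09] g 0.8982 t 31.2667
```

View pics/sc25.png

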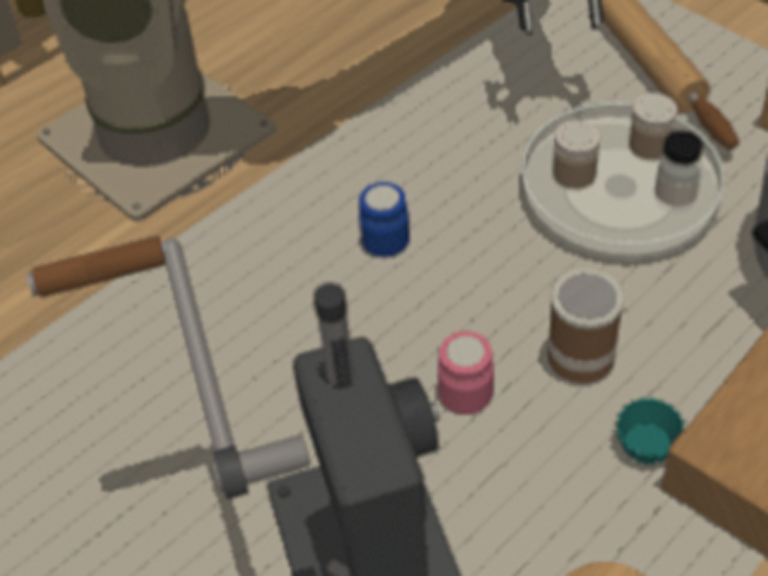

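View pics/s25.png

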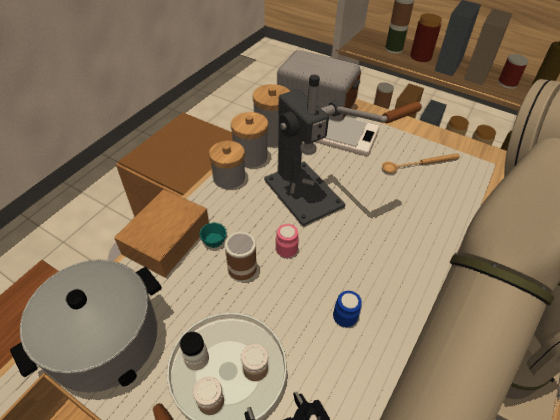

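View pics/w25.png

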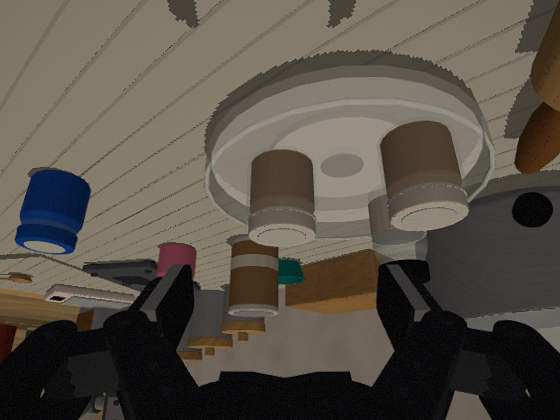

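```bash
python3 - <<'E'
from h import *
j=onz('side',(255,356),.087);print(j,np.linalg.norm(j[:2]-[.517,.3285]))
a=cv2.imread('pics/side0.png').astype(int);b=cv2.imread('pics/s25.png').astype(int)
for n,(x,y) in dict(can=(241,255),cup=(213,235),spice=(192,350)).items(): print(n,abs(a-b)[y-15:y+15,x-15:x+15].mean().round(1))
manip.hand_in()
E
```

```text
[0.46816251 0.29376935 0.087     ] 0.05992761002086234
can 6.7
cup 5.5
spice 5.8
the job is handed in; nothing more can be done
```

The job is done and handed in at about 31 s of the 72 s allowed; no verdict was reported.

- **Placing:** I took the white-capped jar and pushed it against the V stop. The push-back force came straight out of the V, and the side view put the jar within about 2.5 mm of the ram's axis. I let go with the lever still up.
- **Capping:** I pulled the lever down onto its stop, at about 1.575 rad by the tool's path. Then I eased it up over about 3 s, held in the gripper all the way, and released it at about 0.005 rad.
- **Tray:** I stood the capped jar on the clear part of the tray, and the tool felt the tray floor before I opened the fingers. It stands about 60 mm from the tray's middle (limit 88 mm).

**Last pictures:** the jar looks upright with its cap home, the lever is up, and the gripper is clear of everything. The can, muffin cup, spice jar and sealed jar stand where they did at the start, by eye. A before/after image comparison of all but the sealed jar showed only small differences, some of which may be changed shadows.

**What disagreed or went wrong:**
- The cameras differed by up to about 12 mm on the jar's start position.
- One wrist-camera estimate of the jar under the ram was about 19 mm off. I discarded it as too shallow a view, in favour of the side view and the force at the V stop.
- My first approach ran into joint limits, so I went in from another side, which cost a few seconds.

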